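# Feel out the heavy side of a feed roller on the balancing stand

### The job

On the balancing stand, slide the carriage along its bed until the yellow band of the feed roller sits right under the fixed needle tip. Then, keeping it there, turn the roller by its red crank handle to feel which side of it is heavy (it cannot be seen), and bring that side straight down. The program finishes while still gripping the handle and holding it still there; leave the screwdriver, tape roll and glue stick beside the stand undisturbed.

Things in the scene. Friction and masses are not known exactly. Their poses are not given: they have to be found in the camera images.
- bed: Fixed blue bed of the balancing stand, 110 x 300 x 12 mm, bolted down; origin at the centre of its underside, its y axis runs along the two steel guide rods and the roller's axle, towards the crank end.
- carriage (a joint): Place of the carriage along the bed's y axis, m (grows towards the crank end, travel -0.045 to 0.060). The grey carriage carries the roller between two bearing posts (34 mm wide, 133 mm high). It slides stiffly (about 4 N) when pushed or pulled, also by the crank handle, and stays where it is left.
- band_top (a point): Top of the yellow band (8 mm wide) round the middle of the black rubber roller (84 mm diameter, 60 mm long): the point of the carriage at the roller's mid-length, 154 mm above the table. It moves with the carriage and does not turn with the roller.
- needle_tip (a point): Tip of the fixed steel needle that points down from an arm (highest part 202 mm) on a stand behind the bed; it is 159 mm above the table, 5 mm above the roller, and directly over the axle line.
- axle_end (a point): Point on the line of the axle (112 mm above the table), level with the middle of the crank handle; the handle goes round this point in an upright circle of 45 mm radius. It is 118 mm along the bed's +y from band_top and moves with the carriage.
- handle_mid (a point): Middle of the red crank handle: a sleeve 18 mm in diameter and 72 mm long, parallel to the axle, that turns freely on its pin, with a small collar (23 mm) at each end. The crank arm's outer face is 48 mm from this point towards the roller; beyond the handle there is nothing. Crank and handle alone are in balance.
- roller (a joint): Angle of roller and crank, rad: 0 with the handle straight above the axle, growing as the handle goes from there towards the bed's +x side; any number of turns. Bearing drag (about 0.14 N m) keeps it where it is left. A hidden weight in the roller, at another angle to the crank each time, adds up to 0.1 N m: turning is harder while the heavy side is lifted, easier while it goes down.
- screwdriver: Screwdriver with orange handle lying on the table, 178 mm long, 27 mm thick; bystander, leave it alone.
- masking_roll: Roll of masking tape lying flat, 96 mm across, 25 mm high; bystander, leave it alone.
- glue_stick: Glue stick standing upright, 28 mm across, 94 mm high, origin at its foot; bystander, leave it alone.

How it is judged:
By the outcome, as a careful person would: the job done as asked, in the order asked, and still so for the second after the job is handed in, while the arm keeps its last pose, push and grip.
It also fails if it takes over 67 s, if anything falls off the work surface, if the arm or the gripper's body presses on something with over 40 N, if the wrist force passes 120 N, or if a joint passes its speed limit or range.

### The arm

A 7-joint arm with a two-finger parallel gripper is mounted at the origin on the work surface; the furniture and walls round the work are solid. World frame = base frame: x ahead of the robot, y to its left, z up, the work surface at z = 0. Lengths are in m, angles in rad, forces in N, time in s.
With the tool pointing down it reaches from about 0.4 to 0.85 m from the base axis. Payload 10.4 kg.
Tool frame: the origin (TCP) lies midway between the tips of the shut fingers; the grasp point (between the pads) lies 19 mm behind it; z points along the fingers, y is the line along which they close (so a half turn about z gives the same grasp; the last joint's range is limited). The gripper opens to 87 mm and grips with 3 to 60 N. Pads are 19 mm wide; open, the fingers measure 117 mm over their backs; the gripper's body (75 mm by 190 mm) begins 51 mm behind the grasp point.
Start: joints at [-1.255, 0.332, -0.065, 1.46, 0.022, 1.35, -0.088], TCP at [0.208, 0.589, 0.223] pointing down, gripper open.
Joint ranges: [-2.6, 2.6], [-0.5, 2.12], [-1.47, 1.34], [0.16, 2.42], [-1.27, 4.41], [0.06, 2.06], [-2.6, 2.6]. Speed limits (rad/s): [2.22, 2.22, 2.79, 2.79, 3.14, 3.14, 3.14].

### API

Orientations are given as a unit quaternion [x, y, z, w].
In Python, from bench import r gives the robot as it stands.
- The arm moves only by the tool move_arm, never from a script. Its argument "targets" is a list of rows, each a list of 3 entries, a list of its own where there are three numbers: the shift along the tool's x, y, z in cm, then the turn, a rotation vector about the tool's x, y, z in rad, then the opening in per cent of the stroke, from 0 (shut) to 100 (fully open). In form: [[[x, y, z], [wx, wy, wz], gripper], ...]. A call has 1 to 20 rows; each row shifts and turns the commanded pose from where the row before left it, along the tool's axes as they then stand; what a row does not reach is not made up. A row lasts 1/8 s, in which the tool goes at most 62.5 mm and 10.7 degrees, less where a joint would pass 70% of its speed; a pose out of reach is approached as far as the arm can. A call with a gripper value outside its range is refused whole. The fingers move at their own pace and stop on an object; "grip_force" is the grip in N (left out, the last holds). Time passes only in rows, so rows that do not move let the fingers close. It gives the time, the measured TCP pose, the force, the opening and the grip force at its end, in the units of the state.
- r.read_state(): the state, without advancing time (a new reading comes with each control period).
- r.camera(name): name is "side" or "top" or "wrist"; returns a dict with "image" (400x640x3 uint8, blue, green, red), "vertical_fov" (degrees; the focal length in pixels is half the picture's height over the tangent of half this angle, whatever the lens; pixels are square), "cx", "cy" (the principal point, pixels), "k1" (the pictures are not rectified: a ray, as slopes to the right and down, at radius r is drawn at 1 + k1 r^2 times it, then the intrinsics apply), "cam_to_world" (4x4, takes a point from camera to world coordinates). Camera axes: x right, y down, z forward; pixel columns grow to the right and rows downward; lengths in m; the calibration is good to about 2 mm. A picture is of the moment at which its call begins. There is no depth.
- r.close_job(): hands the job in; it is judged then, once.
The state is a dict: "time": time; "joint_positions": joint angles; "joint_vel": joint speeds; "joint_torque": joint torques, N m; "ee_pos": TCP position; "eef_rot": TCP orientation; "ft_force": force on the tool from outside, world axes, zero at the start; "torque": the same for the moment, N m; "width": finger opening in m; "grip_force": force on a finger pad.
Only numpy, scipy, OpenCV 4.12 (cv2) and the standard library are available. Lean on these libraries where they do the work, as an engineer would, in place of code of your own. Each camera call takes 0.05 s, during which the arm holds its last target. There are 200 camera calls.

## Working session

There is one attempt and no reset: what is moved stays moved. The work goes in short steps, Python scripts to look and compute and a tool call to move; the robot and the scene stay as the last step left them, time stands still between calls to the robot, and variables do not carry over. Pictures are saved under pics/ and viewed, at most 10 in all, crops included, and the job is handed in when it is done.

Besides the shell and the picture viewer there is one more tool, called after "Emit:" as name([rows], argument=value, ...), one row to a line, values as JSON. move_arm: Moves the arm, as the interface text tells. Its arguments: {"type":"object","properties":{"targets":{"type":"array"},"grip_force":{"type":"number"}},"required":["targets"]}

```bash
mkdir -p pics; ls; python3 - <<'E'
from bench import r
import cv2
s=r.read_state();print(s)
for n in("side","top"):
    c=r.camera(n);cv2.imwrite(f"pics/{n}0.png",c["image"]);print(n,c["vertical_fov"],c["cx"],c["cy"],c["k1"],c["cam_to_world"])
E
```

```text
pics
{'time': 0.0, 'joint_positions': array([-1.25459972,  0.33287564, -0.06465766,  1.46097362,  0.02159393,
        1.34992685, -0.08847975]), 'joint_vel': array([-0.00068983,  0.00010313,  0.00018907, -0.00065217, -0.00070882,
       -0.00032084,  0.00128809]), 'joint_torque': array([ 9.07950671e-04, -6.23271704e+01,  2.48331623e-02, -3.89895988e+01,
       -6.14898372e-02,  3.98736598e-02,  1.35968535e-04]), 'ee_pos': array([0.2076127 , 0.58907297, 0.22173608]), 'eef_rot': array([ 1.68588971e-01,  9.85686159e-01, -7.39247006e-04, -8.61919698e-05]), 'ft_force': array([ 0.13624221, -0.04082093, -0.46461595]), 'torque': array([ 0.04348844, -0.00672521, -0.00637834]), 'grip_force': 0.0, 'width': 0.08669377711568906}
side 51.69586685599683 316.33337980236314 203.48007278276265 -0.10693759348552824 [[ 0.94064689 -0.14917103  0.30484658  0.1895288 ]
 [-0.33923506 -0.38639689  0.85768119 -0.74420453]
 [-0.01014942 -0.91018979 -0.41406707  0.54378155]
 [ 0.          0.          0.          1.        ]]
top 49.71781859641716 318.513925029276 196.15239852100635 -0.01309321700034821 [[ 0.10845586 -0.97328985  0.20234673  0.2524262 ]
 [-0.99409665 -0.10680531  0.01909141  0.0961602 ]
 [ 0.00303022 -0.20322278 -0.97912784  1.23140431]
 [ 0.          0.          0.          1.        ]]
```

View pics/side0.png

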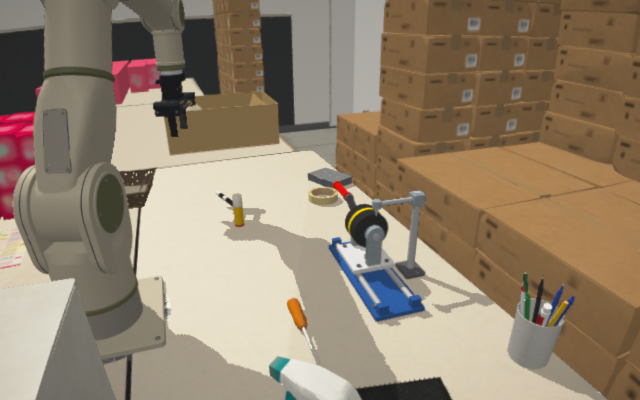

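View pics/top0.png

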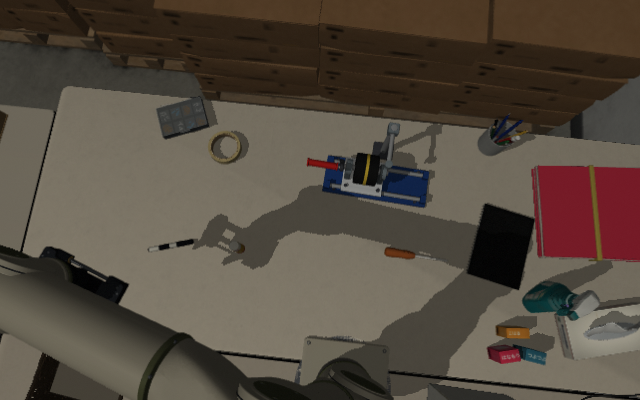

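The side view shows the stand at about (375,250) with its red handle at (342,188). The top view shows the bed at (376,182), the handle at (323,164) and the band at (367,169). The glue stick is at (237,245), the tape at (225,147) and the screwdriver at (405,253).

```bash
cat > h.py <<'E'
import numpy as np, cv2
from bench import r
def cam(n):
    c=r.camera(n); h=c["image"].shape[0]; f=h/2/np.tan(np.radians(c["vertical_fov"])/2)
    c["K"]=np.array([[f,0,c["cx"]],[0,f,c["cy"]],[0,0,1.]]); c["D"]=np.array([c["k1"],0,0,0.]); c["M"]=np.array(c["cam_to_world"]); return c
def rays(c,px):
    u=cv2.undistortPoints(np.float64(px).reshape(-1,1,2),c["K"],c["D"]).reshape(-1,2)
    return c["M"][:3,3],np.c_[u,np.ones(len(u))]@c["M"][:3,:3].T
def onz(c,px,z):
    o,d=rays(c,px); return o+d*((z-o[2])/d[:,2])[:,None]
def tri(c1,p1,c2,p2):
    o1,d1=rays(c1,[p1]);o2,d2=rays(c2,[p2])
    A=np.c_[d1[0],-d2[0]];t=np.linalg.lstsq(A,o2-o1,rcond=None)[0]
    a,b=o1+d1[0]*t[0],o2+d2[0]*t[1];return (a+b)/2,np.linalg.norm(a-b)
def proj(c,P):
    Mi=np.linalg.inv(c["M"]);return cv2.projectPoints(np.float64(P).reshape(-1,1,3),cv2.Rodrigues(Mi[:3,:3])[0],Mi[:3,3],c["K"],c["D"])[0].reshape(-1,2)
def mask(im,lo,hi):
    return cv2.inRange(cv2.cvtColor(im,cv2.COLOR_BGR2HSV),np.array(lo),np.array(hi))
E
python3 - <<'E'
from h import *
t=cam("top");s=cam("side")
b=mask(t["image"][:, :],(105,150,40),(125,255,255)); b[:140]=0;b[215:]=0;b[:,:300]=0;b[:,440:]=0
pts=np.argwhere(b)[:,::-1].astype(float)
P=onz(t,pts,0.012)[:,:2]
rc=cv2.minAreaRect(P.astype(np.float32)*1000);print("bed",rc,cv2.boxPoints(rc))
for n,c,(x0,y0,x1,y1) in(("top",t,(295,110,440,215)),("side",s,(315,165,435,320))):
    im=c["image"][y0:y1,x0:x1]
    for nm,lo,hi in(("red",(0,170,90),(6,255,255)),("yel",(22,150,90),(34,255,255))):
        m=mask(im,lo,hi);q=np.argwhere(m)[:,::-1]+[x0,y0];print(n,nm,len(q),q.mean(0),q.min(0),q.max(0),cv2.minAreaRect(q.astype(np.float32)))
    k=5 if n=="top" else 4
    if n=="side": im=im[:140]
    cv2.imwrite(f"pics/{n}1.png",cv2.resize(im,None,fx=k,fy=k,interpolation=cv2.INTER_CUBIC))
E
```

```text
bed ((568.0751953125, -40.070709228515625), (297.7063293457031, 107.65338134765625), 86.91107940673828) [[ 506.30566  -185.80713 ]
 [ 613.8026   -191.6081  ]
 [ 629.8447    105.66571 ]
 [ 522.3478    111.466675]]
top red 165 [322.03030303 163.96969697] [307 159] [337 169] ((321.93231201171875, 163.99066162109375), (30.675098419189453, 6.08036470413208), 7.853313446044922)
top yel 78 [366.38461538 170.08974359] [363 156] [369 183] ((366.5560302734375, 169.6920166015625), (2.9516100883483887, 27.45891761779785), 10.30484676361084)
side red 115 [339.86956522 188.03478261] [333 181] [348 197] ((340.2500305175781, 188.25001525878906), (17.677669525146484, 7.071067810058594), 45.0)
side yel 115 [356.5826087  215.56521739] [347 207] [372 232] ((357.0000305175781, 217.00003051757812), (9.899494171142578, 32.526912689208984), 45.0)
```

View pics/top1.png

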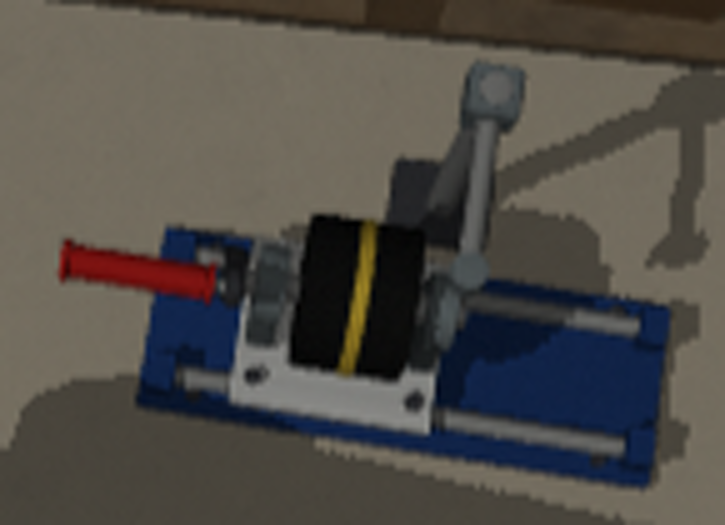

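View pics/side1.png

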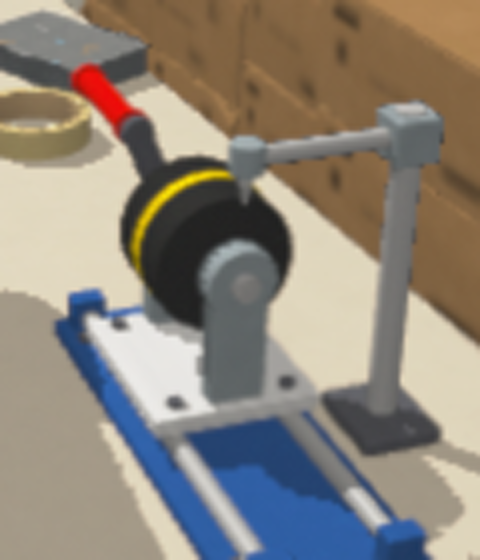

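The zoomed top view shows the knob above the needle at about (389,164) and the band running from (369,155) to (364,183). The zoomed side view shows the needle tip at about (376,215.5), with the handle up and leaning slightly.

```bash
cat >> h.py <<'E'
B0=np.array([0.5681,-0.0401]);ey=np.array([0.0539,0.99855]);ex=np.array([ey[1],-ey[0]])
def tobed(P): P=np.atleast_2d(P); d=P[:,:2]-B0; return np.c_[d@ex,d@ey,P[:,2]]
def band(c,box,ax=0.0):
    x0,y0,x1,y1=box; q=np.argwhere(mask(c["image"][y0:y1,x0:x1],(22,150,90),(34,255,255)))[:,::-1]+[x0,y0]
    o,d=rays(c,q); ob=tobed(o)[0]; db=np.c_[d[:,:2]@ex,d[:,:2]@ey,d[:,2]]
    a=db[:,0]**2+db[:,2]**2; ox,oz=ob[0]-ax,ob[2]-.112
    b=ox*db[:,0]+oz*db[:,2]; k=ox*ox+oz*oz-.042**2; D=b*b-a*k; g=D>0
    t=(-b[g]-np.sqrt(D[g]))/a[g]; P=ob+db[g]*t[:,None]; return P
E
python3 - <<'E'
from h import *
t=cam("top");s=cam("side")
for c,b in((t,(345,140,390,200)),(s,(340,200,380,245))):
    P=band(c,b);print("band y",P[:,1].mean(),P[:,1].std(),np.median(P[:,1]),P[:,0].min(),P[:,0].max())
n=onz(s,[(375.9,215.4)],.159);print("needle side",n,tobed(n))
n=onz(t,[(389.2,164)],.197);print("knob top",n,tobed(n))
k=tri(s,(376.5,203),t,(389.2,164));print("knob",k,tobed(k[0]))
hd=tri(s,(340.2,188.25),t,(321.95,164));print("handle",hd,tobed(hd[0]))
print("glue",onz(s,[(239,223)],0.0),onz(t,[(237,248)],.094)," tape",onz(t,[(225,147)],.02),"sd",onz(t,[(405,253)],.013))
E
```

```text
band y 0.04062350698843075 0.00208766934723267 0.0407015810191322 -0.040723488871392655 0.028980143823038762
band y 0.03794737188626949 0.004314299891044601 0.037848176704452396 -0.04199751889343911 0.013674190107305029
needle side [[ 0.56968786 -0.04980337  0.159     ]] [[ 0.00210857 -0.00960371  0.159     ]]
knob top [[ 0.56660359 -0.04963658  0.197     ]] [[-0.00098022 -0.00960341  0.197     ]]
knob (array([ 0.56908658, -0.05080158,  0.18835511]), np.float64(0.00028911516500539054)) [[ 0.00156196 -0.01063289  0.18835511]]
handle (array([0.55881916, 0.11758155, 0.15855236]), np.float64(0.0009198199483496727)) [[-0.01776642  0.15695267  0.15855236]]
glue [[0.33384271 0.33428836 0.        ]] [[0.32591354 0.31601856 0.094     ]]  tape [[0.61933732 0.40866988 0.02      ]] sd [[ 0.36856017 -0.1393302   0.013     ]]
```

Emit:
move_arm([
  [[-4,-2.7,-0.2],[0,0,0],100],
  [[-4,-2.7,-0.2],[0,0,0],100],
  [[-4,-2.7,-0.2],[0,0,0],100],
  [[-4,-2.7,-0.2],[0,0,0],100],
  [[-4,-2.7,-0.2],[0,0,0],100],
  [[-4,-2.7,-0.2],[0,0,0],100],
  [[-4,-2.7,-0.2],[0,0,0],100],
  [[-4,-2.7,-0.2],[0,0,0],100],
  [[-4,-2.7,-0.2],[0,0,0],100],
  [[-4,-2.7,-0.2],[0,0,0],100],
  [[-4,-2.7,-0.2],[0,0,0],100],
  [[-4,-2.7,-0.2],[0,0,0],100],
  [[0,0,0],[0,0,0.16],100],
  [[0,0,0],[0,0,0.16],100],
  [[0,0,0],[0,0,0.16],100],
  [[0,0,0],[0,0,0.16],100],
  [[0,0,0],[0,0,0.16],100],
  [[0,0,0],[0,0,0.16],100],
  [[0,0,0],[0,0,0.16],100],
  [[0,0,0],[0,0,0.166],100],
])

```text
time: 2.8
ee_pos: [0.5527, 0.1244, 0.2465]
eef_rot: [0.728, 0.686, 0.0, -0.0]
ft_force: [0.1, 0.2, 0.4]
width: 0.0869
grip_force: 0.0
```

```bash
cat >> h.py <<'E'
from scipy.spatial.transform import Rotation as Ro
def st():
    s=r.read_state();R=Ro.from_quat(s["eef_rot"]).as_matrix();g=s["ee_pos"]-.019*R[:,2]
    f=s["ft_force"];fb=np.array([f[:2]@ex,f[:2]@ey,f[2]])
    print("t",round(s["time"],2),"grasp bed mm",(tobed(g)[0]*1000).round(2),"F bed",fb.round(2),"w",round(s["width"]*1000,1),"grip",round(float(s["grip_force"]),1))
    return s,R,tobed(g)[0],fb
E
python3 - <<'E'
from h import *
s,R,g,f=st();print(R.round(4),s["joint_positions"].round(2),s["torque"])
E=np.c_[np.r_[ey,0],np.r_[ex,0],[0,0,-1]]
print("rot needed",Ro.from_matrix(R.T@E).as_rotvec().round(4))
c=cam("wrist");cv2.imwrite("pics/w0.png",c["image"])
for P in([-.0175,.157,.156],):
    W=np.r_[B0+P[0]*ex+P[1]*ey,P[2]];print(proj(c,W))
m=mask(c["image"],(0,170,90),(6,255,255));q=np.argwhere(m)[:,::-1];print(len(q),cv2.minAreaRect(q.astype(np.float32)))
E
```

```text
t 2.8 grasp bed mm [-24.26 163.43 265.53] F bed [0.1  0.19 0.43] w 86.9 grip 0.0
[[ 5.930e-02  9.982e-01 -0.000e+00]
 [ 9.982e-01 -5.930e-02  2.000e-04]
 [ 1.000e-04 -0.000e+00 -1.000e+00]] [-0.71  0.19  0.47  1.61 -0.09  1.36 -0.29] [-0.12874275  0.06558654  0.01102843]
rot needed [-0.     -0.0001 -0.0054]
[[323.34096331 210.69680494]]
2056 ((327.4888916015625, 211.52159118652344), (26.03106689453125, 101.13531494140625), 0.622755765914917)
```

View pics/w0.png

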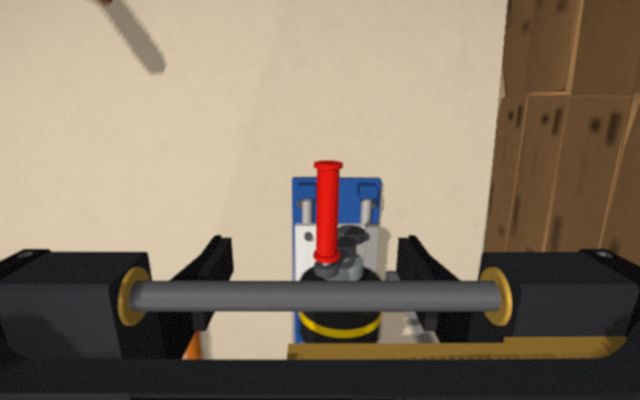

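The wrist view shows the handle upright at (327,211), spanning rows 161 to 262. It lies between the fingers, about 3 mm further towards +x than I estimated.

Emit:
move_arm([
  [[0,0.3,1.0],[0,0,-0.005],100],
  [[0,0.3,2],[0,0,0],100],
  [[0,0.3,2],[0,0,0],100],
  [[0,0,2],[0,0,0],100],
  [[0,0,2],[0,0,0],100],
  [[0,0,2],[0,0,0],100],
  [[0,0,0],[0,0,0],100],
  [[0,0,0],[0,0,0],100],
])

```text
time: 3.85
ee_pos: [0.5621, 0.1239, 0.137]
eef_rot: [0.724, 0.69, 0.0, 0.0]
ft_force: [0.2, -0.4, 0.4]
width: 0.0871
grip_force: 0.0
```

```bash
python3 -c "
from h import *
st()"
```

```text
t 3.85 grasp bed mm [-14.87 163.44 156.02] F bed [ 0.23 -0.41  0.43] w 87.1 grip 0.0
```

Emit:
move_arm([
  [[0,0,0],[0,0,0],0],
  [[0,0,0],[0,0,0],0],
  [[0,0,0],[0,0,0],0],
  [[0,0,0],[0,0,0],0],
  [[0,0,0],[0,0,0],0],
  [[0,0,0],[0,0,0],0],
  [[0,0,0],[0,0,0],0],
  [[0,0,0],[0,0,0],0],
], grip_force=25)

```text
time: 4.85
ee_pos: [0.5621, 0.1239, 0.1366]
eef_rot: [0.724, 0.69, 0.0, 0.0]
ft_force: [1.4, 0.4, -1.9]
width: 0.0175
grip_force: 25.0
```

```bash
python3 -c "
from h import *
st()"
```

```text
t 4.85 grasp bed mm [-14.83 163.47 155.63] F bed [ 1.37  0.47 -1.88] w 17.5 grip 25.0
```

Emit:
move_arm([
  [[-0.2,0,0],[0,0,0],0],
  [[-0.4,0,0],[0,0,0],0],
  [[-0.4,0,0],[0,0,0],0],
  [[-0.4,0,0],[0,0,0],0],
  [[-0.4,0,0],[0,0,0],0],
  [[-0.4,0,0],[0,0,0],0],
  [[-0.4,0,0],[0,0,0],0],
  [[-0.4,0,0],[0,0,0],0],
  [[-0.4,0,0],[0,0,0],0],
  [[-0.4,0,0],[0,0,0],0],
  [[-0.4,0,0],[0,0,0],0],
  [[-0.4,0,0],[0,0,0],0],
  [[-0.2,0,0],[0,0,0],0],
  [[-0.1,0,0],[0,0,0],0],
  [[0,0,0],[0,0,0],0],
  [[0,0,0],[0,0,0],0],
])

```text
time: 6.85
ee_pos: [0.5594, 0.0749, 0.1366]
eef_rot: [0.724, 0.69, 0.0, 0.0]
ft_force: [2.6, 2.5, -0.3]
width: 0.0171
grip_force: 25.0
```

```bash
python3 - <<'E'
from h import *
st()
t=cam("top");s=cam("side")
for c,b in((t,(345,140,410,200)),(s,(340,195,410,260))):
    P=band(c,b);print("band y",len(P),P[:,1].mean(),P[:,1].std(),np.median(P[:,1]),P[:,0].min(),P[:,0].max())
a=cv2.resize(t["image"][135:205,340:420],None,fx=5,fy=5,interpolation=cv2.INTER_CUBIC)
b=cv2.resize(s["image"][190:260,345:425],None,fx=5,fy=5,interpolation=cv2.INTER_CUBIC)
cv2.imwrite("pics/slid.png",np.hstack([a,b]))
E
```

```text
t 6.85 grasp bed mm [-14.9  114.36 155.59] F bed [ 2.51  2.62 -0.28] w 17.1 grip 25.0
band y 41 -0.008710924406760353 0.0021525841028750305 -0.008887862620835116 -0.03505797510574721 -0.001835298572205546
band y 118 -0.010915316237984753 0.003767489156421194 -0.010943503147021194 -0.041995960544587874 0.020682230384753697
```

View pics/slid.png

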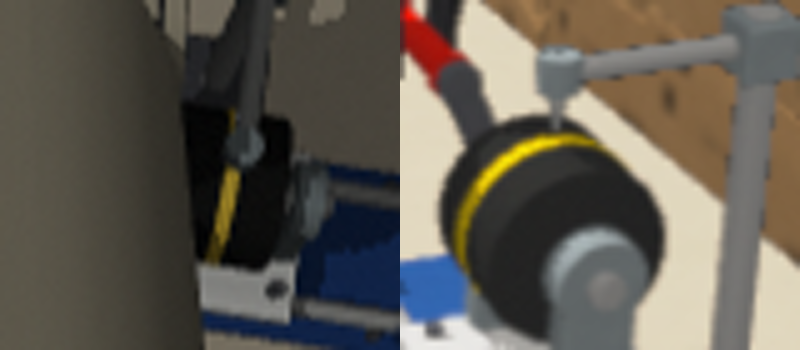

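The left half (top camera) shows the knob over the band near (388,164). The right half (side camera) shows the tip at about (375.8,215.6), just above the band. I'll check this more finely near the top of the band.

```bash
python3 - <<'E'
from h import *
t=cam("top");s=cam("side")
for c,b in((t,(345,140,410,200)),(s,(340,195,410,260))):
  for ax in(0,.002):
    P=band(c,b,ax);k=np.polyfit(P[:,0]-ax,P[:,1],1);g=abs(P[:,0]-ax)<.015
    print(ax,k.round(4),P[g,1].mean().round(4),P[g,1].min().round(4),P[g,1].max().round(4),g.sum())
g=s["image"][206:222,368:386];print(cv2.cvtColor(g,cv2.COLOR_BGR2GRAY))
for x in (375.4,375.8,376.2):
  print(tobed(onz(s,[(x,215.7)],.159)))
for y in(-.0115,-.0095,-.0075): print(y,proj(s,[np.r_[B0+.001*ex+y*ey,z] for z in(.154,.159,.18)]).round(2).tolist())
E
```

```text
0 [-0.0022 -0.0088] -0.0089 -0.0122 -0.005 16
0.002 [ 0.0045 -0.0087] -0.0088 -0.0123 -0.0051 15
0 [ 0.0753 -0.0094] -0.0099 -0.0165 -0.0033 37
0.002 [-0.0244 -0.0098] -0.0096 -0.0161 -0.0028 36
[[215 214 214 198 146 115 106 106 106 104 102  98  91  82  87 103 105 104]
 [215 215 214 202 157 116 106 105 106 104 101  99 107 122 119 108 105 104]
 [215 215 214 203 160 124 109 106 105 104 105 110 133 176 181 130 109 105]
 [215 215 215 214 204 173 131 109 107 108 130 161 182 211 212 187 136 113]
 [215 214 215 215 214 204 167 121 117 124 166 209 214 216 215 212 196 157]
 [215 214 213 211 211 209 185 123 115 127 173 214 216 216 215 215 213 198]
 [207 205 194 170 168 167 153 115 111 136 186 212 216 216 215 215 215 214]
 [127 104  85  73  72  72  75  89 101  95 132 181 206 213 215 215 215 215]
 [ 54  44  38  38  38  38  48  79  95  60  59  89 134 182 208 214 215 215]
 [ 39  38  38  38  38  39  44  71  87  50  39  43  61 107 166 208 214 215]
 [ 46  41  42  43  53  62  59  68  74  70  69  65  59  65 103 165 207 214]
 [ 54  62  74  86 114 132 123 129 130 132 130 121 108  98  85 104 158 206]
 [ 89 120 146 169 196 196 191 188 172 133 121 109 112 120 119 113 118 165]
 [168 200 201 198 189 160 133 114  92  69  61  55  55  59  64  70  86 127]
 [201 201 188 146 106  80  67  61  54  51  49  45  40  39  38  40  47  64]
 [189 137 100  73  59  54  52  52  53  52  51  50  46  40  38  37  37  39]]
[[ 0.00051046 -0.01059569  0.159     ]]
[[ 0.00131429 -0.01085756  0.159     ]]
[[ 0.00211815 -0.01111945  0.159     ]]
-0.0115 [[375.67, 217.97], [375.79, 215.85], [376.29, 206.82]]
-0.0095 [[375.28, 217.57], [375.4, 215.45], [375.9, 206.44]]
-0.0075 [[374.89, 217.17], [375.01, 215.06], [375.5, 206.06]]
```

```bash
python3 - <<'E'
import numpy as np
th=np.radians(np.arange(-20,341,7.5));y=np.round(4.5*np.sin(th),2);z=np.round(-4.5*np.cos(th),2)
dy=np.diff(y).round(2);dz=np.diff(z).round(2)
for i in range(0,48,4): print(-20+7.5*(i+4),[[[0,float(a),float(b)],[0,0,0],0] for a,b in zip(dy[i:i+4],dz[i:i+4])])
E
```

```text
10.0 [[[0, 0.57, -0.16], [0, 0, 0], 0], [[0, 0.58, -0.09], [0, 0, 0], 0], [[0, 0.59, -0.02], [0, 0, 0], 0], [[0, 0.58, 0.07], [0, 0, 0], 0]]
40.0 [[[0, 0.57, 0.14], [0, 0, 0], 0], [[0, 0.55, 0.21], [0, 0, 0], 0], [[0, 0.52, 0.28], [0, 0, 0], 0], [[0, 0.47, 0.35], [0, 0, 0], 0]]
70.0 [[[0, 0.43, 0.41], [0, 0, 0], 0], [[0, 0.37, 0.46], [0, 0, 0], 0], [[0, 0.3, 0.5], [0, 0, 0], 0], [[0, 0.24, 0.54], [0, 0, 0], 0]]
100.0 [[[0, 0.16, 0.57], [0, 0, 0], 0], [[0, 0.09, 0.58], [0, 0, 0], 0], [[0, 0.02, 0.59], [0, 0, 0], 0], [[0, -0.07, 0.58], [0, 0, 0], 0]]
130.0 [[[0, -0.14, 0.57], [0, 0, 0], 0], [[0, -0.21, 0.55], [0, 0, 0], 0], [[0, -0.28, 0.52], [0, 0, 0], 0], [[0, -0.35, 0.47], [0, 0, 0], 0]]
160.0 [[[0, -0.41, 0.43], [0, 0, 0], 0], [[0, -0.46, 0.37], [0, 0, 0], 0], [[0, -0.5, 0.3], [0, 0, 0], 0], [[0, -0.54, 0.24], [0, 0, 0], 0]]
190.0 [[[0, -0.57, 0.16], [0, 0, 0], 0], [[0, -0.58, 0.09], [0, 0, 0], 0], [[0, -0.59, 0.02], [0, 0, 0], 0], [[0, -0.58, -0.07], [0, 0, 0], 0]]
220.0 [[[0, -0.57, -0.14], [0, 0, 0], 0], [[0, -0.55, -0.21], [0, 0, 0], 0], [[0, -0.52, -0.28], [0, 0, 0], 0], [[0, -0.47, -0.35], [0, 0, 0], 0]]
250.0 [[[0, -0.43, -0.41], [0, 0, 0], 0], [[0, -0.37, -0.46], [0, 0, 0], 0], [[0, -0.3, -0.5], [0, 0, 0], 0], [[0, -0.24, -0.54], [0, 0, 0], 0]]
280.0 [[[0, -0.16, -0.57], [0, 0, 0], 0], [[0, -0.09, -0.58], [0, 0, 0], 0], [[0, -0.02, -0.59], [0, 0, 0], 0], [[0, 0.07, -0.58], [0, 0, 0], 0]]
310.0 [[[0, 0.14, -0.57], [0, 0, 0], 0], [[0, 0.21, -0.55], [0, 0, 0], 0], [[0, 0.28, -0.52], [0, 0, 0], 0], [[0, 0.35, -0.47], [0, 0, 0], 0]]
340.0 [[[0, 0.41, -0.43], [0, 0, 0], 0], [[0, 0.46, -0.37], [0, 0, 0], 0], [[0, 0.5, -0.3], [0, 0, 0], 0], [[0, 0.54, -0.24], [0, 0, 0], 0]]
```

Emit:
move_arm([
  [[0,0.57,-0.16],[0,0,0],0],
  [[0,0.58,-0.09],[0,0,0],0],
  [[0,0.59,-0.02],[0,0,0],0],
  [[0,0.58,0.07],[0,0,0],0],
])

```text
time: 7.55
ee_pos: [0.5836, 0.0736, 0.1394]
eef_rot: [0.724, 0.689, 0.001, 0.0]
ft_force: [0.4, 0.2, 6.6]
width: 0.017
grip_force: 25.0
```

Emit:
move_arm([
  [[0,0.57,0.14],[0,0,0],0],
  [[0,0.55,0.21],[0,0,0],0],
  [[0,0.52,0.28],[0,0,0],0],
  [[0,0.47,0.35],[0,0,0],0],
])

```text
time: 8.05
ee_pos: [0.6053, 0.0724, 0.1298]
eef_rot: [0.724, 0.689, 0.001, 0.001]
ft_force: [1.2, 1.0, 6.0]
width: 0.0174
grip_force: 25.0
```

Emit:
move_arm([
  [[0,0.43,0.41],[0,0,0],0],
  [[0,0.37,0.46],[0,0,0],0],
  [[0,0.3,0.5],[0,0,0],0],
  [[0,0.24,0.54],[0,0,0],0],
])

```text
time: 8.55
ee_pos: [0.6189, 0.0716, 0.1106]
eef_rot: [0.724, 0.689, 0.001, 0.001]
ft_force: [2.8, 1.6, 5.3]
width: 0.0172
grip_force: 25.0
```

```bash
python3 -c "
from h import *
s,*_=st();print(s['torque'],s['joint_positions'].round(2))"
```

```text
t 8.55 grasp bed mm [ 44.67 114.3  129.64] F bed [2.66 1.75 5.33] w 17.2 grip 25.0
[ 0.1098872  -0.62910247 -0.05105249] [-0.56  0.43  0.48  1.63 -0.21  1.13 -0.08]
```

Emit:
move_arm([
  [[0,0.16,0.57],[0,0,0],0],
  [[0,0.09,0.58],[0,0,0],0],
  [[0,0.02,0.59],[0,0,0],0],
  [[0,-0.07,0.58],[0,0,0],0],
])

```text
time: 9.05
ee_pos: [0.621, 0.0715, 0.0872]
eef_rot: [0.724, 0.689, 0.001, 0.001]
ft_force: [6.4, 0.5, 3.7]
width: 0.0172
grip_force: 25.0
```

Emit:
move_arm([
  [[0,-0.14,0.57],[0,0,0],0],
  [[0,-0.21,0.55],[0,0,0],0],
  [[0,-0.28,0.52],[0,0,0],0],
  [[0,-0.35,0.47],[0,0,0],0],
])

```text
time: 9.55
ee_pos: [0.6109, 0.0721, 0.0658]
eef_rot: [0.724, 0.689, 0.001, 0.001]
ft_force: [5.5, 0.1, 1.5]
width: 0.0171
grip_force: 25.0
```

Emit:
move_arm([
  [[0,-0.41,0.43],[0,0,0],0],
  [[0,-0.46,0.37],[0,0,0],0],
  [[0,-0.5,0.3],[0,0,0],0],
  [[0,-0.54,0.24],[0,0,0],0],
])

```text
time: 10.05
ee_pos: [0.591, 0.0732, 0.0523]
eef_rot: [0.724, 0.689, 0.001, 0.001]
ft_force: [3.8, 1.4, 6.0]
width: 0.0173
grip_force: 25.0
```

Emit:
move_arm([
  [[0,-0.57,0.16],[0,0,0],0],
  [[0,-0.58,0.09],[0,0,0],0],
  [[0,-0.59,0.02],[0,0,0],0],
  [[0,-0.58,-0.07],[0,0,0],0],
])

```text
time: 10.55
ee_pos: [0.5679, 0.0744, 0.0507]
eef_rot: [0.724, 0.689, 0.001, 0.001]
ft_force: [7.2, 0.5, 6.8]
width: 0.0171
grip_force: 25.0
```

```bash
python3 -c "
from h import *
s,*_=st();print(s['torque'],s['joint_positions'].round(2))"
```

```text
t 10.55 grasp bed mm [ -6.4  114.34  69.75] F bed [7.11 0.93 6.82] w 17.1 grip 25.0
[-0.06009366 -1.34811504  0.02385362] [-0.59  0.4   0.46  1.81 -0.21  0.98 -0.09]
```

Emit:
move_arm([
  [[0,-0.57,-0.14],[0,0,0],0],
  [[0,-0.55,-0.21],[0,0,0],0],
  [[0,-0.52,-0.28],[0,0,0],0],
  [[0,-0.47,-0.35],[0,0,0],0],
])

```text
time: 11.05
ee_pos: [0.5474, 0.0756, 0.0608]
eef_rot: [0.724, 0.689, 0.002, 0.001]
ft_force: [9.1, 0.7, 4.3]
width: 0.0169
grip_force: 25.0
```

Emit:
move_arm([
  [[0,-0.43,-0.41],[0,0,0],0],
  [[0,-0.37,-0.46],[0,0,0],0],
  [[0,-0.3,-0.5],[0,0,0],0],
  [[0,-0.24,-0.54],[0,0,0],0],
])

```text
time: 11.55
ee_pos: [0.5343, 0.0762, 0.0798]
eef_rot: [0.724, 0.69, 0.002, 0.001]
ft_force: [11.1, 0.8, 0.4]
width: 0.0171
grip_force: 25.0
```

Emit:
move_arm([
  [[0,-0.16,-0.57],[0,0,0],0],
  [[0,-0.09,-0.58],[0,0,0],0],
  [[0,-0.02,-0.59],[0,0,0],0],
  [[0,0.07,-0.58],[0,0,0],0],
])

```text
time: 12.05
ee_pos: [0.5322, 0.0764, 0.1026]
eef_rot: [0.724, 0.69, 0.002, 0.001]
ft_force: [12.1, 1.6, -4.2]
width: 0.0172
grip_force: 25.0
```

Emit:
move_arm([
  [[0,0.14,-0.57],[0,0,0],0],
  [[0,0.21,-0.55],[0,0,0],0],
  [[0,0.28,-0.52],[0,0,0],0],
  [[0,0.35,-0.47],[0,0,0],0],
])

```text
time: 12.55
ee_pos: [0.5408, 0.0759, 0.1226]
eef_rot: [0.724, 0.69, 0.0, 0.001]
ft_force: [10.8, 1.6, -9.0]
width: 0.0172
grip_force: 25.0
```

Emit:
move_arm([
  [[0,0.41,-0.43],[0,0,0],0],
  [[0,0.46,-0.37],[0,0,0],0],
  [[0,0.5,-0.3],[0,0,0],0],
  [[0,0.54,-0.24],[0,0,0],0],
])

```text
time: 13.05
ee_pos: [0.5587, 0.075, 0.1363]
eef_rot: [0.724, 0.69, -0.001, -0.001]
ft_force: [-1.4, 1.4, -0.4]
width: 0.0177
grip_force: 25.0
```

```bash
python3 -c "
from h import *
s,*_=st();print(s['torque'],s['joint_positions'].round(2))"
```

```text
t 13.05 grasp bed mm [-15.55 114.4  155.27] F bed [-1.47  1.37 -0.4 ] w 17.7 grip 25.0
[ 0.19106156  0.21292998 -0.03271922] [-0.63  0.28  0.49  1.76 -0.14  1.14 -0.15]
```

```bash
cat > d.txt <<'E'
.5836 .0736 .1394 .4 .2 6.6
.6053 .0724 .1298 1.2 1 6
.6189 .0716 .1106 2.8 1.6 5.3
.621 .0715 .0872 6.4 .5 3.7
.6109 .0721 .0658 5.5 .1 1.5
.591 .0732 .0523 3.8 1.4 6
.5679 .0744 .0507 7.2 .5 6.8
.5474 .0756 .0608 9.1 .7 4.3
.5343 .0762 .0798 11.1 .8 .4
.5322 .0764 .1026 12.1 1.6 -4.2
.5408 .0759 .1226 10.8 1.6 -9
.5587 .075 .1363 -1.4 1.4 -.4
E
cat > fit.py <<'E'
from h import *
import sys
from scipy.optimize import least_squares
T=[];X=[];Fs=[];S=[]
for f,sg in zip(sys.argv[1::2],sys.argv[2::2]):
    d=np.loadtxt(f);b=tobed(d[:,:3]+[0,0,.019]);X.append(b[:,[0,2]]);Fs.append(np.c_[d[:,3:5]@ex-.17,d[:,5]-.43]);S+= [float(sg)]*len(d)
X=np.vstack(X);F=np.vstack(Fs);S=np.array(S)
c=least_squares(lambda p:np.hypot(X[:,0]-p[0],X[:,1]-p[1])-p[2],[0,.112,.045]).x;print("circle",c*1000)
for cc in (c[:2],[c[0],.112],[c[0]+.001,c[1]],[c[0],c[1]+.001]):
    th=np.arctan2(X[:,0]-cc[0],X[:,1]-cc[1]);t=np.c_[np.cos(th),-np.sin(th)];rd=np.c_[np.sin(th),np.cos(th)]
    ft=-(F*t).sum(1);fr=(F*rd).sum(1)
    A=np.c_[S,np.cos(th),np.sin(th),S*abs(fr)]
    for k in(3,4):
        p,*_=np.linalg.lstsq(A[:,:k],ft,rcond=None);res=ft-A[:,:k]@p
        # gravity resisting: amp*sin(th-th_rest), rest = handle angle with heavy side down
        rest=np.degrees(np.arctan2(-p[1],p[2]));print(k,"p",p.round(2),"amp",np.hypot(p[1],p[2]).round(2),"rest handle angle",rest.round(1),"rms",res.std().round(2))
    if cc is c[:2] or (np.array(cc)==c[:2]).all():print(np.c_[np.degrees(th),ft,fr,res].round(2))
E
python3 fit.py d.txt 1
```

```text
circle [  2.35877116 114.00139641  45.0891019 ]
3 p [ 3.33 -1.9   0.59] amp 1.99 rest handle angle 72.8 rms 0.49
4 p [ 3.66 -1.92  0.41 -0.05] amp 1.96 rest handle angle 77.9 rms 0.47
[[ 8.9500e+00  7.4000e-01  6.1300e+00 -7.8000e-01]
 [ 3.9540e+01  2.7900e+00  4.9200e+00  5.9000e-01]
 [ 6.9780e+01  3.6900e+00  4.0700e+00  5.1000e-01]
 [ 9.9950e+01  4.2900e+00  5.5400e+00  1.7000e-01]
 [ 1.3038e+02  4.2600e+00  3.3600e+00 -7.9000e-01]
 [ 1.6136e+02  5.1400e+00 -4.1400e+00 -2.6000e-01]
 [-1.6885e+02  5.6300e+00 -7.6000e+00  5.4000e-01]
 [-1.3945e+02  4.2300e+00 -8.7100e+00 -1.9000e-01]
 [-1.0973e+02  3.7000e+00 -1.0220e+01  2.8000e-01]
 [-8.0310e+01  2.5700e+00 -1.2440e+01  2.5000e-01]
 [-5.2430e+01  1.0500e+00 -1.4090e+01 -4.1000e-01]
 [-2.3490e+01  1.8400e+00 -1.1000e-01  1.0000e-01]]
3 p [ 3.17 -1.92  0.73] amp 2.06 rest handle angle 69.1 rms 0.52
4 p [ 3.76 -1.95  0.42 -0.09] amp 2.0 rest handle angle 77.8 rms 0.46
3 p [ 3.3  -1.85  0.58] amp 1.94 rest handle angle 72.7 rms 0.47
4 p [ 3.55 -1.87  0.45 -0.04] amp 1.92 rest handle angle 76.6 rms 0.46
3 p [ 3.41 -1.89  0.52] amp 1.96 rest handle angle 74.7 rms 0.48
4 p [ 3.62 -1.9   0.41 -0.03] amp 1.94 rest handle angle 78.0 rms 0.47
```

```bash
python3 - <<'E'
import numpy as np
th=np.radians(np.arange(-22.5,-383,-7.5));y=np.round(4.5*np.sin(th),2);z=np.round(-4.5*np.cos(th),2)
dy=np.diff(y).round(2);dz=np.diff(z).round(2)
for i in range(0,48,3): print([[[0,float(a),float(b)],[0,0,0],0] for a,b in zip(dy[i:i+3],dz[i:i+3])])
E
```

```text
[[[0, -0.53, 0.26], [0, 0, 0], 0], [[0, -0.49, 0.33], [0, 0, 0], 0], [[0, -0.44, 0.39], [0, 0, 0], 0]]
[[[0, -0.39, 0.44], [0, 0, 0], 0], [[0, -0.33, 0.49], [0, 0, 0], 0], [[0, -0.26, 0.53], [0, 0, 0], 0]]
[[[0, -0.19, 0.56], [0, 0, 0], 0], [[0, -0.11, 0.57], [0, 0, 0], 0], [[0, -0.04, 0.59], [0, 0, 0], 0]]
[[[0, 0.04, 0.59], [0, 0, 0], 0], [[0, 0.11, 0.57], [0, 0, 0], 0], [[0, 0.19, 0.56], [0, 0, 0], 0]]
[[[0, 0.26, 0.53], [0, 0, 0], 0], [[0, 0.33, 0.49], [0, 0, 0], 0], [[0, 0.39, 0.44], [0, 0, 0], 0]]
[[[0, 0.44, 0.39], [0, 0, 0], 0], [[0, 0.49, 0.33], [0, 0, 0], 0], [[0, 0.53, 0.26], [0, 0, 0], 0]]
[[[0, 0.56, 0.19], [0, 0, 0], 0], [[0, 0.57, 0.11], [0, 0, 0], 0], [[0, 0.59, 0.04], [0, 0, 0], 0]]
[[[0, 0.59, -0.04], [0, 0, 0], 0], [[0, 0.57, -0.11], [0, 0, 0], 0], [[0, 0.56, -0.19], [0, 0, 0], 0]]
[[[0, 0.53, -0.26], [0, 0, 0], 0], [[0, 0.49, -0.33], [0, 0, 0], 0], [[0, 0.44, -0.39], [0, 0, 0], 0]]
[[[0, 0.39, -0.44], [0, 0, 0], 0], [[0, 0.33, -0.49], [0, 0, 0], 0], [[0, 0.26, -0.53], [0, 0, 0], 0]]
[[[0, 0.19, -0.56], [0, 0, 0], 0], [[0, 0.11, -0.57], [0, 0, 0], 0], [[0, 0.04, -0.59], [0, 0, 0], 0]]
[[[0, -0.04, -0.59], [0, 0, 0], 0], [[0, -0.11, -0.57], [0, 0, 0], 0], [[0, -0.19, -0.56], [0, 0, 0], 0]]
[[[0, -0.26, -0.53], [0, 0, 0], 0], [[0, -0.33, -0.49], [0, 0, 0], 0], [[0, -0.39, -0.44], [0, 0, 0], 0]]
[[[0, -0.44, -0.39], [0, 0, 0], 0], [[0, -0.49, -0.33], [0, 0, 0], 0], [[0, -0.53, -0.26], [0, 0, 0], 0]]
[[[0, -0.56, -0.19], [0, 0, 0], 0], [[0, -0.57, -0.11], [0, 0, 0], 0], [[0, -0.59, -0.04], [0, 0, 0], 0]]
[[[0, -0.59, 0.04], [0, 0, 0], 0], [[0, -0.57, 0.11], [0, 0, 0], 0], [[0, -0.56, 0.19], [0, 0, 0], 0]]
```

Emit:
move_arm([
  [[0,-0.53,0.26],[0,0,0],0],
  [[0,-0.49,0.33],[0,0,0],0],
  [[0,-0.44,0.39],[0,0,0],0],
])

```text
time: 13.42
ee_pos: [0.5455, 0.0757, 0.1274]
eef_rot: [0.724, 0.69, 0.001, 0.001]
ft_force: [6.3, 0.6, 1.6]
width: 0.0171
grip_force: 25.0
```

Emit:
move_arm([
  [[0,-0.39,0.44],[0,0,0],0],
  [[0,-0.33,0.49],[0,0,0],0],
  [[0,-0.26,0.53],[0,0,0],0],
])

```text
time: 13.8
ee_pos: [0.535, 0.0763, 0.112]
eef_rot: [0.724, 0.69, 0.0, 0.0]
ft_force: [6.9, 1.3, 2.7]
width: 0.0174
grip_force: 25.0
```

Emit:
move_arm([
  [[0,-0.19,0.56],[0,0,0],0],
  [[0,-0.11,0.57],[0,0,0],0],
  [[0,-0.04,0.59],[0,0,0],0],
])

```text
time: 14.18
ee_pos: [0.5317, 0.0764, 0.0947]
eef_rot: [0.724, 0.69, 0.0, 0.0]
ft_force: [6.1, 1.0, 4.2]
width: 0.0173
grip_force: 25.0
```

Emit:
move_arm([
  [[0,0.04,0.59],[0,0,0],0],
  [[0,0.11,0.57],[0,0,0],0],
  [[0,0.19,0.56],[0,0,0],0],
])

```text
time: 14.55
ee_pos: [0.5352, 0.0763, 0.0776]
eef_rot: [0.724, 0.69, 0.0, 0.0]
ft_force: [4.7, 0.6, 5.7]
width: 0.017
grip_force: 25.0
```

Emit:
move_arm([
  [[0,0.26,0.53],[0,0,0],0],
  [[0,0.33,0.49],[0,0,0],0],
  [[0,0.39,0.44],[0,0,0],0],
])

```text
time: 14.92
ee_pos: [0.545, 0.0757, 0.063]
eef_rot: [0.724, 0.69, 0.0, -0.0]
ft_force: [3.2, 1.0, 7.2]
width: 0.017
grip_force: 25.0
```

Emit:
move_arm([
  [[0,0.44,0.39],[0,0,0],0],
  [[0,0.49,0.33],[0,0,0],0],
  [[0,0.53,0.26],[0,0,0],0],
])

```text
time: 15.3
ee_pos: [0.5594, 0.0749, 0.0533]
eef_rot: [0.724, 0.69, -0.0, -0.0]
ft_force: [2.5, 0.8, 10.2]
width: 0.0173
grip_force: 25.0
```

Emit:
move_arm([
  [[0,0.56,0.19],[0,0,0],0],
  [[0,0.57,0.11],[0,0,0],0],
  [[0,0.59,0.04],[0,0,0],0],
])

```text
time: 15.68
ee_pos: [0.576, 0.074, 0.0498]
eef_rot: [0.724, 0.689, -0.001, -0.001]
ft_force: [-0.8, 0.6, 11.1]
width: 0.0175
grip_force: 25.0
```

Emit:
move_arm([
  [[0,0.59,-0.04],[0,0,0],0],
  [[0,0.57,-0.11],[0,0,0],0],
  [[0,0.56,-0.19],[0,0,0],0],
])

```text
time: 16.05
ee_pos: [0.592, 0.0731, 0.0526]
eef_rot: [0.724, 0.69, -0.002, -0.001]
ft_force: [-3.2, 0.2, 6.7]
width: 0.0169
grip_force: 25.0
```

Emit:
move_arm([
  [[0,0.53,-0.26],[0,0,0],0],
  [[0,0.49,-0.33],[0,0,0],0],
  [[0,0.44,-0.39],[0,0,0],0],
])

```text
time: 16.42
ee_pos: [0.6078, 0.0722, 0.0625]
eef_rot: [0.724, 0.69, -0.001, -0.0]
ft_force: [-1.2, 0.0, 0.2]
width: 0.0175
grip_force: 25.0
```

Emit:
move_arm([
  [[0,0.39,-0.44],[0,0,0],0],
  [[0,0.33,-0.49],[0,0,0],0],
  [[0,0.26,-0.53],[0,0,0],0],
])

```text
time: 16.8
ee_pos: [0.6184, 0.0717, 0.078]
eef_rot: [0.724, 0.689, -0.0, 0.0]
ft_force: [0.1, -1.6, -2.3]
width: 0.0175
grip_force: 25.0
```

Emit:
move_arm([
  [[0,0.19,-0.56],[0,0,0],0],
  [[0,0.11,-0.57],[0,0,0],0],
  [[0,0.04,-0.59],[0,0,0],0],
])

```text
time: 17.18
ee_pos: [0.6217, 0.0716, 0.0954]
eef_rot: [0.724, 0.689, 0.0, 0.0]
ft_force: [1.7, -4.2, -1.5]
width: 0.0174
grip_force: 25.0
```

Emit:
move_arm([
  [[0,-0.04,-0.59],[0,0,0],0],
  [[0,-0.11,-0.57],[0,0,0],0],
  [[0,-0.19,-0.56],[0,0,0],0],
])

```text
time: 17.55
ee_pos: [0.6181, 0.0718, 0.1126]
eef_rot: [0.724, 0.689, 0.0, 0.0]
ft_force: [1.7, -4.1, -2.0]
width: 0.0172
grip_force: 25.0
```

Emit:
move_arm([
  [[0,-0.26,-0.53],[0,0,0],0],
  [[0,-0.33,-0.49],[0,0,0],0],
  [[0,-0.39,-0.44],[0,0,0],0],
])

```text
time: 17.92
ee_pos: [0.6083, 0.0724, 0.1272]
eef_rot: [0.724, 0.69, 0.0, 0.0]
ft_force: [3.4, -3.1, -2.7]
width: 0.0172
grip_force: 25.0
```

Emit:
move_arm([
  [[0,-0.44,-0.39],[0,0,0],0],
  [[0,-0.49,-0.33],[0,0,0],0],
  [[0,-0.53,-0.26],[0,0,0],0],
])

```text
time: 18.3
ee_pos: [0.5936, 0.0731, 0.1368]
eef_rot: [0.724, 0.69, 0.0, 0.0]
ft_force: [3.7, -4.4, -4.1]
width: 0.0173
grip_force: 25.0
```

Emit:
move_arm([
  [[0,-0.56,-0.19],[0,0,0],0],
  [[0,-0.57,-0.11],[0,0,0],0],
  [[0,-0.59,-0.04],[0,0,0],0],
])

```text
time: 18.68
ee_pos: [0.5766, 0.0741, 0.1402]
eef_rot: [0.724, 0.69, 0.0, 0.0]
ft_force: [5.5, -4.6, -4.8]
width: 0.0175
grip_force: 25.0
```

Emit:
move_arm([
  [[0,-0.59,0.04],[0,0,0],0],
  [[0,-0.57,0.11],[0,0,0],0],
  [[0,-0.56,0.19],[0,0,0],0],
])

```text
time: 19.05
ee_pos: [0.5599, 0.0749, 0.1369]
eef_rot: [0.724, 0.69, 0.001, 0.001]
ft_force: [8.2, -3.6, -5.7]
width: 0.0171
grip_force: 25.0
```

```bash
cat > d2.txt <<'E'
.5455 .0757 .1274 6.3 .6 1.6
.535 .0763 .112 6.9 1.3 2.7
.5317 .0764 .0947 6.1 1 4.2
.5352 .0763 .0776 4.7 .6 5.7
.545 .0757 .063 3.2 1 7.2
.5594 .0749 .0533 2.5 .8 10.2
.576 .074 .0498 -.8 .6 11.1
.592 .0731 .0526 -3.2 .2 6.7
.6078 .0722 .0625 -1.2 0 .2
.6184 .0717 .078 .1 -1.6 -2.3
.6217 .0716 .0954 1.7 -4.2 -1.5
.6181 .0718 .1126 1.7 -4.1 -2
.6083 .0724 .1272 3.4 -3.1 -2.7
.5936 .0731 .1368 3.7 -4.4 -4.1
.5766 .0741 .1402 5.5 -4.6 -4.8
.5599 .0749 .1369 8.2 -3.6 -5.7
E
python3 fit.py d2.txt -1; python3 fit.py d.txt 1 d2.txt -1; python3 - <<'E'
from h import *
s,R,g,f=st()
E=np.c_[np.r_[ey,0],np.r_[ex,0],[0,0,-1]];print("rot needed",Ro.from_matrix(R.T@E).as_rotvec().round(4))
c=cam("side")
P=band(c,(340,195,410,260));q=abs(P[:,0])<.015;print("band",P[:,1].mean(),P[q,1].mean(),np.polyfit(P[:,0],P[:,1],1))
E
```

```text
circle [  2.43583448 114.00476815  45.09717391]
3 p [ 3.27 -2.07  0.72] amp 2.19 rest handle angle 70.9 rms 0.32
4 p [ 3.31 -2.06  0.74 -0.01] amp 2.19 rest handle angle 70.3 rms 0.32
[[-4.3960e+01 -5.1900e+00 -3.3800e+00  8.0000e-02]
 [-6.7860e+01 -4.6100e+00 -5.3000e+00  1.2000e-01]
 [-9.0390e+01 -3.7300e+00 -5.8900e+00  2.6000e-01]
 [-1.1272e+02 -3.1300e+00 -6.1800e+00  2.0000e-02]
 [-1.3523e+02 -2.6600e+00 -6.9000e+00 -3.4000e-01]
 [-1.5744e+02 -1.6400e+00 -9.9000e+00 -2.0000e-02]
 [-1.7912e+02 -1.1700e+00 -1.0650e+01  2.0000e-02]
 [ 1.6013e+02 -1.0400e+00 -7.0400e+00  3.0000e-02]
 [ 1.3622e+02 -1.1500e+00 -7.8000e-01  1.6000e-01]
 [ 1.1215e+02 -2.5200e+00  1.0400e+00 -6.8000e-01]
 [ 8.9500e+01 -1.9500e+00  1.7400e+00  6.3000e-01]
 [ 6.7000e+01 -2.9200e+00  6.6000e-01  5.1000e-01]
 [ 4.4500e+01 -4.6100e+00  1.5000e-01 -3.6000e-01]
 [ 2.2050e+01 -5.1900e+00 -2.7900e+00 -2.7000e-01]
 [-1.3000e-01 -5.5600e+00 -5.2400e+00 -2.3000e-01]
 [-2.1880e+01 -5.3400e+00 -8.7500e+00  9.0000e-02]]
3 p [ 3.31 -2.06  0.84] amp 2.23 rest handle angle 67.8 rms 0.32
4 p [ 3.35 -2.05  0.86 -0.01] amp 
[... 1824 characters left out ...]
0e-02 -5.5600e+00 -5.2400e+00 -2.7000e-01]
 [-2.1840e+01 -5.3400e+00 -8.7400e+00  2.0000e-02]]
3 p [ 3.25 -2.01  0.79] amp 2.16 rest handle angle 68.4 rms 0.42
4 p [ 3.4  -1.98  0.8  -0.03] amp 2.14 rest handle angle 68.1 rms 0.41
3 p [ 3.29 -1.91  0.66] amp 2.02 rest handle angle 70.9 rms 0.39
4 p [ 3.31 -1.9   0.66 -0.  ] amp 2.01 rest handle angle 70.9 rms 0.39
3 p [ 3.32 -2.    0.59] amp 2.08 rest handle angle 73.5 rms 0.41
4 p [ 3.31 -2.    0.59  0.  ] amp 2.08 rest handle angle 73.5 rms 0.41
t 19.05 grasp bed mm [-14.39 114.43 155.95] F bed [ 8.36 -3.11 -5.7 ] w 17.1 grip 25.0
rot needed [ 0.0022 -0.0002  0.0049]
band -0.010871220483488426 -0.00991887489301039 [ 0.07392825 -0.00935526]
```

```bash
python3 - <<'E'
import numpy as np
th=np.radians(np.r_[np.arange(-22.5,60.1,7.5),66,70,72]);y=np.round(4.5*np.sin(th),2);z=np.round(-4.5*np.cos(th),2)
dy=np.diff(y).round(2);dz=np.diff(z).round(2);print([[[0,float(a),float(b)],[0,0,0],0] for a,b in zip(dy,dz)])
E
```

```text
[[[0, 0.56, -0.19], [0, 0, 0], 0], [[0, 0.57, -0.11], [0, 0, 0], 0], [[0, 0.59, -0.04], [0, 0, 0], 0], [[0, 0.59, 0.04], [0, 0, 0], 0], [[0, 0.57, 0.11], [0, 0, 0], 0], [[0, 0.56, 0.19], [0, 0, 0], 0], [[0, 0.53, 0.26], [0, 0, 0], 0], [[0, 0.49, 0.33], [0, 0, 0], 0], [[0, 0.44, 0.39], [0, 0, 0], 0], [[0, 0.39, 0.44], [0, 0, 0], 0], [[0, 0.33, 0.49], [0, 0, 0], 0], [[0, 0.21, 0.42], [0, 0, 0], 0], [[0, 0.12, 0.29], [0, 0, 0], 0], [[0, 0.05, 0.15], [0, 0, 0], 0]]
```

Emit:
move_arm([
  [[0,0.56,-0.19],[0,0,0],0],
  [[0,0.57,-0.11],[0,0,0],0],
  [[0,0.59,-0.04],[0,0,0],0],
])

```text
time: 19.48
ee_pos: [0.5768, 0.0741, 0.1401]
eef_rot: [0.724, 0.69, -0.0, -0.0]
ft_force: [-0.7, -3.6, -1.9]
width: 0.0169
grip_force: 25.0
```

Emit:
move_arm([
  [[0,0.59,0.04],[0,0,0],0],
  [[0,0.57,0.11],[0,0,0],0],
  [[0,0.56,0.19],[0,0,0],0],
])

```text
time: 19.85
ee_pos: [0.5942, 0.0732, 0.1366]
eef_rot: [0.724, 0.69, 0.0, 0.0]
ft_force: [-2.7, -4.0, 1.4]
width: 0.0172
grip_force: 25.0
```

Emit:
move_arm([
  [[0,0.53,0.26],[0,0,0],0],
  [[0,0.49,0.33],[0,0,0],0],
  [[0,0.44,0.39],[0,0,0],0],
])

```text
time: 20.23
ee_pos: [0.6088, 0.0726, 0.1267]
eef_rot: [0.724, 0.69, 0.0, 0.0]
ft_force: [-2.0, -3.7, 2.9]
width: 0.0169
grip_force: 25.0
```

Emit:
move_arm([
  [[0,0.39,0.44],[0,0,0],0],
  [[0,0.33,0.49],[0,0,0],0],
])

```text
time: 20.48
ee_pos: [0.6159, 0.0722, 0.1173]
eef_rot: [0.724, 0.69, 0.0, 0.0]
ft_force: [-1.1, -3.3, 3.3]
width: 0.0171
grip_force: 25.0
```

Emit:
move_arm([
  [[0,0.21,0.42],[0,0,0],0],
  [[0,0.12,0.29],[0,0,0],0],
  [[0,0.05,0.15],[0,0,0],0],
  [[0,0,0],[0,0,0],0],
  [[0,0,0],[0,0,0],0],
])

```text
time: 21.1
ee_pos: [0.6195, 0.072, 0.1088]
eef_rot: [0.724, 0.69, 0.0, 0.0]
ft_force: [3.6, -4.3, 0.4]
width: 0.0172
grip_force: 25.0
```

```bash
python3 -c "
from h import *
s,*_=st();print(s['torque'],s['joint_positions'].round(2))"
```

```text
t 21.1 grasp bed mm [ 45.3  114.75 127.82] F bed [ 3.82 -4.13  0.43] w 17.2 grip 25.0
[-0.90497828 -0.75967217  0.02352988] [-0.56  0.44  0.48  1.62 -0.22  1.13 -0.08]
```

Emit:
move_arm([
  [[0,0,0],[0,0,0],60],
  [[0,0,0],[0,0,0],60],
  [[0,0,0],[0,0,0],60],
  [[0,0,0],[0,0,0],60],
  [[0,0,0],[0,0,0],60],
  [[0,0,0],[0,0,0],60],
])

```text
time: 21.85
ee_pos: [0.6193, 0.0721, 0.1088]
eef_rot: [0.724, 0.69, 0.0, -0.0]
ft_force: [-0.2, -0.1, 0.4]
width: 0.0517
grip_force: 0.0
```

```bash
python3 - <<'E'
from h import *
F=[]
for i in range(24):
    r.camera("side");s=r.read_state();f=s["ft_force"];F.append([f[:2]@ex,f[:2]@ey,f[2]])
st();F=np.array(F);print(F.mean(0),F.std(0));print(F[:6].round(2))
E
```

```text
t 23.05 grasp bed mm [ 45.03 114.76 127.82] F bed [-0.94 -0.28  0.25] w 52.2 grip 0.0
[-0.09156716  0.16599873 -0.08097704] [0.4654834  0.44334876 0.37049399]
[[-0.01  0.25 -0.15]
 [-0.09 -0.43  0.39]
 [ 1.04  0.44 -1.09]
 [-0.42  0.8   0.05]
 [ 0.41 -0.42  0.23]
 [-0.56  0.53 -0.17]]
```

```bash
cat > d3.txt <<'E'
.5768 .0741 .1401 -.7 -3.6 -1.9
.5942 .0732 .1366 -2.7 -4 1.4
.6088 .0726 .1267 -2 -3.7 2.9
.6159 .0722 .1173 -1.1 -3.3 3.3
E
sed -i 's/ex-.17/ex+.04/; s/5\]-.43/5]+.02/' fit.py
for a in "d.txt 1" "d2.txt -1" "d.txt 1 d2.txt -1 d3.txt 1"; do python3 fit.py $a | grep -v '\['; python3 fit.py $a|grep -E "^3|circle"|head -2;done
python3 fit.py d.txt 1 d2.txt -1 d3.txt 1 | tail -14|head -6
python3 - <<'E'
from h import *
s=cam("side");t=cam("top")
a=cv2.resize(t["image"][135:205,340:420],None,fx=5,fy=5,interpolation=cv2.INTER_CUBIC)
b=cv2.resize(s["image"][190:260,345:425],None,fx=5,fy=5,interpolation=cv2.INTER_CUBIC)
cv2.imwrite("pics/mid.png",np.hstack([a,b]))
for c,b in((t,(345,140,410,200)),(s,(340,195,410,260))):
    P=band(c,b);print("band",len(P),P[:,1].mean(),np.polyfit(P[:,0],P[:,1],1).round(4))
print(cv2.cvtColor(s["image"][206:222,372:380],cv2.COLOR_BGR2GRAY))
E
```

```text
circle [  2.35877116 114.00139641  45.0891019 ]
3 p [ 3.33 -2.11  1.04] amp 2.35 rest handle angle 63.8 rms 0.49
circle [  2.43583448 114.00476815  45.09717391]
3 p [ 3.27 -2.28  1.17] amp 2.56 rest handle angle 62.9 rms 0.32
circle [  2.40952011 114.00999659  45.09882268]
3 p [ 3.33 -2.16  1.17] amp 2.46 rest handle angle 61.5 rms 0.45
 [ 4.4530e+01 -4.4500e+00  6.2000e-01 -3.0000e-01]
 [ 2.2080e+01 -5.2100e+00 -2.2900e+00 -2.6000e-01]
 [-1.0000e-01 -5.7700e+00 -4.7900e+00 -2.7000e-01]
 [-2.1850e+01 -5.7000e+00 -8.4100e+00 -0.0000e+00]
 [ 1.6000e-01  4.6000e-01 -1.8800e+00 -7.9000e-01]
 [ 2.2870e+01  2.8000e+00  3.6000e-01  9.0000e-01]
band 50 -0.007897015148823959 [-0.0146 -0.0082]
band 135 -0.010319986855630297 [ 0.0865 -0.0087]
[[108 111 106 105 106 104 101  98]
 [101 108 106 105 105 103 100  97]
 [ 92 105 104 105 105 103  99  95]
 [ 73  84  97 105 106 103  94  82]
 [ 98  76  98 114 117 107  89  73]
 [152  85  86 108 113 104  85  70]
 [146  91  74  94 106  94  72  65]
 [ 73  59  65  89 100  80  59  58]
 [ 51  51  59  83  97  65  50  49]
 [ 52  52  56  77  91  59  52  50]
 [ 64  75  81  96 107 102  99  96]
 [118 142 153 178 191 189 185 181]
 [197 196 194 191 187 172 156 147]
 [188 159 130 105  91  81  70  67]
 [ 99  79  67  57  52  51  50  47]
 [ 56  54  53  53  53  52  51  51]]
```

View pics/mid.png

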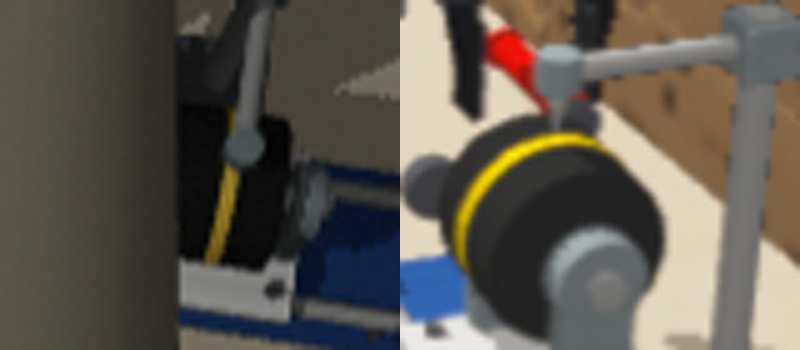

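The crop shows the needle still over the band, with the band about 1 mm towards +y. I'll take a better force baseline, regrip, nudge the carriage back, and make one more turn to firm up the angle.

```bash
python3 - <<'E'
from h import *
F=[]
for i in range(40):
    r.camera("side");f=r.read_state()["ft_force"];F.append([f[:2]@ex,f[:2]@ey,f[2]])
F=np.array(F);print(F.mean(0),F.std(0))
th=np.radians(np.arange(72,-289,-7.5));y=np.round(4.5*np.sin(th),2);z=np.round(-4.5*np.cos(th),2)
dy=np.diff(y).round(2);dz=np.diff(z).round(2)
for i in range(0,48,3): print([[[0,float(a),float(b)],[0,0,0],0] for a,b in zip(dy[i:i+3],dz[i:i+3])])
E
```

```text
[ 0.02716361 -0.0388784   0.00107943] [0.51956671 0.46952876 0.50658728]
[[[0, -0.22, -0.55], [0, 0, 0], 0], [[0, -0.29, -0.51], [0, 0, 0], 0], [[0, -0.35, -0.47], [0, 0, 0], 0]]
[[[0, -0.41, -0.42], [0, 0, 0], 0], [[0, -0.46, -0.37], [0, 0, 0], 0], [[0, -0.51, -0.3], [0, 0, 0], 0]]
[[[0, -0.54, -0.23], [0, 0, 0], 0], [[0, -0.56, -0.16], [0, 0, 0], 0], [[0, -0.59, -0.09], [0, 0, 0], 0]]
[[[0, -0.59, 0.0], [0, 0, 0], 0], [[0, -0.58, 0.07], [0, 0, 0], 0], [[0, -0.57, 0.14], [0, 0, 0], 0]]
[[[0, -0.55, 0.22], [0, 0, 0], 0], [[0, -0.51, 0.29], [0, 0, 0], 0], [[0, -0.47, 0.35], [0, 0, 0], 0]]
[[[0, -0.42, 0.41], [0, 0, 0], 0], [[0, -0.37, 0.46], [0, 0, 0], 0], [[0, -0.3, 0.51], [0, 0, 0], 0]]
[[[0, -0.23, 0.54], [0, 0, 0], 0], [[0, -0.16, 0.56], [0, 0, 0], 0], [[0, -0.09, 0.59], [0, 0, 0], 0]]
[[[0, 0.0, 0.59], [0, 0, 0], 0], [[0, 0.07, 0.58], [0, 0, 0], 0], [[0, 0.14, 0.57], [0, 0, 0], 0]]
[[[0, 0.22, 0.55], [0, 0, 0], 0], [[0, 0.29, 0.51], [0, 0, 0], 0], [[0, 0.35, 0.47], [0, 0, 0], 0]]
[[[0, 0.41, 0.42], [0, 0, 0], 0], [[0, 0.46, 0.37], [0, 0, 0], 0], [[0, 0.51, 0.3], [0, 0, 0], 0]]
[[[0, 0.54, 0.23], [0, 0, 0], 0], [[0, 0.56, 0.16], [0, 0, 0], 0], [[0, 0.59, 0.09], [0, 0, 0], 0]]
[[[0, 0.59, 0.0], [0, 0, 0], 0], [[0, 0.58, -0.07], [0, 0, 0], 0], [[0, 0.57, -0.14], [0, 0, 0], 0]]
[[[0, 0.55, -0.22], [0, 0, 0], 0], [[0, 0.51, -0.29], [0, 0, 0], 0], [[0, 0.47, -0.35], [0, 0, 0], 0]]
[[[0, 0.42, -0.41], [0, 0, 0], 0], [[0, 0.37, -0.46], [0, 0, 0], 0], [[0, 0.3, -0.51], [0, 0, 0], 0]]
[[[0, 0.23, -0.54], [0, 0, 0], 0], [[0, 0.16, -0.56], [0, 0, 0], 0], [[0, 0.09, -0.59], [0, 0, 0], 0]]
[[[0, 0.0, -0.59], [0, 0, 0], 0], [[0, -0.07, -0.58], [0, 0, 0], 0], [[0, -0.14, -0.57], [0, 0, 0], 0]]
```

Emit:
move_arm([
  [[0,0,0],[0,0,0],0],
  [[0,0,0],[0,0,0],0],
  [[0,0,0],[0,0,0],0],
  [[0,0,0],[0,0,0],0],
  [[0,0,0],[0,0,0],0],
  [[-0.06,0,0],[0,0,0],0],
  [[-0.06,0,0],[0,0,0],0],
  [[0,0,0],[0,0,0],0],
], grip_force=25)

```text
time: 26.15
ee_pos: [0.6195, 0.0718, 0.109]
eef_rot: [0.724, 0.69, 0.001, -0.0]
ft_force: [4.2, 3.4, -2.4]
width: 0.0172
grip_force: 25.0
```

```bash
python3 - <<'E'
from h import *
st()
s=cam("side");t=cam("top")
for c,b in((t,(345,140,410,200)),(s,(340,195,410,260))):
    P=band(c,b);print("band",len(P),P[:,1].mean(),np.polyfit(P[:,0],P[:,1],1).round(4))
E
```

```text
t 26.15 grasp bed mm [ 45.31 114.48 127.96] F bed [ 3.98  3.66 -2.37] w 17.2 grip 25.0
band 53 -0.008303035243004476 [-0.0003 -0.0083]
band 137 -0.010434532203650291 [ 0.0903 -0.0087]
```

Emit:
move_arm([
  [[-0.05,0,0],[0,0,0],0],
  [[-0.05,0,0],[0,0,0],0],
  [[0,0,0],[0,0,0],0],
])

```text
time: 26.62
ee_pos: [0.6195, 0.0707, 0.1089]
eef_rot: [0.724, 0.69, 0.001, -0.0]
ft_force: [4.0, 3.4, -1.2]
width: 0.0174
grip_force: 25.0
```

Emit:
move_arm([
  [[0,-0.22,-0.55],[0,0,0],0],
  [[0,-0.29,-0.51],[0,0,0],0],
  [[0,-0.35,-0.47],[0,0,0],0],
])

```text
time: 27.0
ee_pos: [0.6108, 0.0711, 0.1244]
eef_rot: [0.724, 0.69, 0.001, -0.0]
ft_force: [3.4, 3.6, -2.2]
width: 0.0172
grip_force: 25.0
```

Emit:
move_arm([
  [[0,-0.41,-0.42],[0,0,0],0],
  [[0,-0.46,-0.37],[0,0,0],0],
  [[0,-0.51,-0.3],[0,0,0],0],
])

```text
time: 27.38
ee_pos: [0.5971, 0.0718, 0.1353]
eef_rot: [0.724, 0.69, 0.001, 0.0]
ft_force: [4.4, 3.0, -1.9]
width: 0.0168
grip_force: 25.0
```

Emit:
move_arm([
  [[0,-0.54,-0.23],[0,0,0],0],
  [[0,-0.56,-0.16],[0,0,0],0],
  [[0,-0.59,-0.09],[0,0,0],0],
])

```text
time: 27.75
ee_pos: [0.5803, 0.0726, 0.14]
eef_rot: [0.724, 0.69, 0.001, 0.0]
ft_force: [5.3, 3.6, -3.2]
width: 0.017
grip_force: 25.0
```

Emit:
move_arm([
  [[0,-0.59,0.0],[0,0,0],0],
  [[0,-0.58,0.07],[0,0,0],0],
  [[0,-0.57,0.14],[0,0,0],0],
])

```text
time: 28.12
ee_pos: [0.5634, 0.0734, 0.1382]
eef_rot: [0.724, 0.69, 0.001, 0.001]
ft_force: [7.1, 3.5, -4.0]
width: 0.017
grip_force: 25.0
```

Emit:
move_arm([
  [[0,-0.55,0.22],[0,0,0],0],
  [[0,-0.51,0.29],[0,0,0],0],
  [[0,-0.47,0.35],[0,0,0],0],
])

```text
time: 28.5
ee_pos: [0.5485, 0.0742, 0.1301]
eef_rot: [0.724, 0.69, 0.002, 0.001]
ft_force: [5.9, 4.2, 0.7]
width: 0.0173
grip_force: 25.0
```

Emit:
move_arm([
  [[0,-0.42,0.41],[0,0,0],0],
  [[0,-0.37,0.46],[0,0,0],0],
  [[0,-0.3,0.51],[0,0,0],0],
])

```text
time: 28.88
ee_pos: [0.5369, 0.0746, 0.116]
eef_rot: [0.724, 0.69, 0.001, 0.0]
ft_force: [4.0, 4.0, 4.3]
width: 0.0171
grip_force: 25.0
```

Emit:
move_arm([
  [[0,-0.23,0.54],[0,0,0],0],
  [[0,-0.16,0.56],[0,0,0],0],
  [[0,-0.09,0.59],[0,0,0],0],
])

```text
time: 29.25
ee_pos: [0.5318, 0.0742, 0.0982]
eef_rot: [0.724, 0.69, 0.0, 0.0]
ft_force: [4.5, 4.1, 4.6]
width: 0.0174
grip_force: 25.0
```

Emit:
move_arm([
  [[0,0.0,0.59],[0,0,0],0],
  [[0,0.07,0.58],[0,0,0],0],
  [[0,0.14,0.57],[0,0,0],0],
])

```text
time: 29.62
ee_pos: [0.5339, 0.074, 0.0807]
eef_rot: [0.724, 0.69, 0.0, 0.0]
ft_force: [4.2, 3.6, 5.2]
width: 0.017
grip_force: 25.0
```

```bash
python3 - <<'E'
from h import *
st()
s=cam("side");t=cam("top")
for c,b in((t,(345,140,410,200)),(s,(340,195,410,260))):
    P=band(c,b);print("band",len(P),P[:,1].mean(),np.polyfit(P[:,0],P[:,1],1).round(4))
print(cv2.cvtColor(s["image"][206:222,372:380],cv2.COLOR_BGR2GRAY))
E
```

```text
t 29.62 grasp bed mm [-40.3  112.13  99.74] F bed [3.96 3.79 5.16] w 17.0 grip 25.0
band 36 -0.010906380909813464 [ 0.0089 -0.0107]
band 134 -0.01340472804771203 [ 0.0777 -0.0117]
[[133 105 105 107 107 105 102  99]
 [148 109 105 107 107 105 102 100]
 [158 120 110 107 106 105 105 111]
 [206 174 131 110 108 109 131 162]
 [209 191 147 120 119 126 168 211]
 [143 108  96 109 116 122 165 211]
 [ 84  71  77  95 106 100 115 170]
 [ 50  49  57  85 102  83  71 108]
 [ 40  40  48  79  96  59  44  58]
 [ 39  39  44  72  88  50  38  41]
 [ 39  40  44  55  64  55  53  52]
 [ 53  61  74  87  95  96  95  94]
 [ 98 114 133 134 131 130 129 127]
 [143 134 132 119  95  90  88  83]
 [160 101  81  61  49  48  47  45]
 [ 87  61  55  49  42  42  41  40]]
```

```bash
python3 - <<'E'
from h import *
t=cam("top");s=cam("side")
h=cv2.cvtColor(t["image"],cv2.COLOR_BGR2HSV)[157:171,382:396]
print(h[:,:,2]);print(h[:,:,1])
g=cv2.cvtColor(s["image"],cv2.COLOR_BGR2GRAY)[196:212,368:386];print(g)
for z in(.185,.19,.195,.2): print(z,tobed(onz(t,[(388.5,164),(389,164)],z))[:,:2].round(4).tolist())
E
```

```text
[[ 5  4  4  6 24 41 47 55 56 53 36 60 63 67]
 [ 5  6  6  7 18 43 48 55 55 49 14 14 26 42]
 [ 4  6  4  4 15 39 48 56 54 35  6  6  4  6]
 [ 7  6  6  6 15 43 49 52 52 32  7  5  5  5]
 [ 7  4  5 11 34 48 48 48 48 33 13  5  5  6]
 [ 6  7  6 23 48 48 48 48 49 48 28  5  7  6]
 [ 6  8 10 36 49 48 50 49 49 48 39  7  6  8]
 [ 6  7 15 36 48 48 49 49 50 50 44  6  7  8]
 [ 8  6 19 32 46 49 50 49 49 49 31  6  7  6]
 [ 7  9 16 25 36 45 48 48 49 43 12  5  6  5]
 [ 6  6 13 22 28 33 42 43 43 22  7  6  5  7]
 [ 7  8  7 14 42 33 34 27 26 10  8  5  6  8]
 [ 5  7  9 15 74 58 57 17  8  6  7  7  9 12]
 [ 6  7  7 24 85 84 76  8  8  8  8  9 11 12]]
[[ 51   0   0  43 191  50   5   5   9   5  28  51  49  46]
 [  0   0  43  36 142   6   0   5   5  10  36  18  39  43]
 [ 64   0  64  64 102   7   5   5   5   0  43  43   0  85]
 [  0  43  43  43  17  12  10  10  10   8  36   0  51  51]
 [ 36   0  51  23  23  27  21  27  27  15   0  51  51  43]
 [  0  36   0  22  27  27  27  27  21  21  18 102  73  85]
 [  0  32  26  28  26  27  26  26  26  27  20  36  43  32]
 [  0  36  17  21  21  21  26  21  26  26  23   0  36  3
[... 1036 characters left out ...]
17 216 215 196 129 105 105 106 107 105 103 100  98  99 105 106 104 102]
 [216 216 215 197 133 105 105 106 107 105 102  99  93  82  88 104 106 105]
 [216 216 216 202 148 109 105 107 108 105 102 100 108 124 121 109 106 105]
 [216 216 215 204 158 120 110 107 106 105 106 111 134 177 183 133 110 106]
 [216 217 217 216 206 173 128 109 108 109 132 162 184 213 214 190 138 115]
 [216 216 216 215 209 187 137 118 119 125 166 211 215 217 217 214 198 158]
 [216 215 210 191 142 103  93 109 115 113 153 209 217 217 217 217 215 200]]
0.185 [[0.0025, -0.0094], [0.0027, -0.0106]]
0.19 [[0.0009, -0.0087], [0.0011, -0.01]]
0.195 [[-0.0006, -0.0081], [-0.0004, -0.0094]]
0.2 [[-0.0022, -0.0075], [-0.002, -0.0087]]
```

Emit:
move_arm([
  [[0.1,0,0],[0,0,0],0],
  [[0.1,0,0],[0,0,0],0],
  [[0.05,0,0],[0,0,0],0],
  [[0,0,0],[0,0,0],0],
  [[0,0,0],[0,0,0],0],
])

```text
time: 30.45
ee_pos: [0.5341, 0.074, 0.0804]
eef_rot: [0.725, 0.689, -0.001, 0.001]
ft_force: [6.1, -3.8, -0.0]
width: 0.0174
grip_force: 25.0
```

```bash
python3 - <<'E'
from h import *
s,R,g,f=st();E=np.c_[np.r_[ey,0],np.r_[ex,0],[0,0,-1]];print("rot needed",Ro.from_matrix(R.T@E).as_rotvec().round(4))
s=cam("side");t=cam("top")
for c,b in((t,(345,140,410,200)),(s,(340,195,410,260))):
    P=band(c,b);print("band",len(P),P[:,1].mean(),np.polyfit(P[:,0],P[:,1],1).round(4))
E
```

```text
t 30.45 grasp bed mm [-40.15 112.15  99.44] F bed [ 6.26 -3.49 -0.02] w 17.4 grip 25.0
rot needed [0.0003 0.0028 0.003 ]
band 40 -0.01101214547870193 [ 0.003  -0.0109]
band 135 -0.013433109148698249 [ 0.0737 -0.0118]
```

Emit:
move_arm([
  [[0.1,0,0],[0,0,0],0],
  [[0.08,0,0],[0,0,0],0],
  [[0,0,0],[0,0,0],0],
])

```text
time: 30.92
ee_pos: [0.5342, 0.0758, 0.0805]
eef_rot: [0.725, 0.689, -0.001, 0.001]
ft_force: [6.1, -3.3, 0.5]
width: 0.0173
grip_force: 25.0
```

```bash
python3 - <<'E'
from h import *
st()
s=cam("side");t=cam("top")
for c,b in((t,(345,140,410,200)),(s,(340,195,410,260))):
    P=band(c,b);print("band",len(P),P[:,1].mean(),np.polyfit(P[:,0],P[:,1],1).round(4))
E
```

```text
t 30.93 grasp bed mm [-40.14 113.91  99.45] F bed [ 6.25 -2.94  0.55] w 17.3 grip 25.0
band 41 -0.00941107259422523 [-0.0083 -0.0096]
band 126 -0.011537008162511781 [ 0.0639 -0.0101]
```

Emit:
move_arm([
  [[-0.1,0,0],[0,0,0],0],
  [[0,0.22,0.55],[0,0,0],0],
  [[0,0.29,0.51],[0,0,0],0],
  [[0,0.35,0.47],[0,0,0],0],
])

```text
time: 31.52
ee_pos: [0.5428, 0.0753, 0.0653]
eef_rot: [0.725, 0.689, -0.0, 0.001]
ft_force: [3.3, -3.5, 6.5]
width: 0.0169
grip_force: 25.0
```

Emit:
move_arm([
  [[0,0.41,0.42],[0,0,0],0],
  [[0,0.46,0.37],[0,0,0],0],
  [[0,0.51,0.3],[0,0,0],0],
])

```text
time: 31.9
ee_pos: [0.5566, 0.0745, 0.0546]
eef_rot: [0.725, 0.689, -0.001, 0.001]
ft_force: [2.3, -4.0, 9.5]
width: 0.0172
grip_force: 25.0
```

Emit:
move_arm([
  [[0,0.54,0.23],[0,0,0],0],
  [[0,0.56,0.16],[0,0,0],0],
  [[0,0.59,0.09],[0,0,0],0],
])

```text
time: 32.28
ee_pos: [0.5732, 0.0736, 0.0499]
eef_rot: [0.725, 0.689, -0.001, 0.0]
ft_force: [-0.7, -4.5, 12.5]
width: 0.0175
grip_force: 25.0
```

Emit:
move_arm([
  [[0,0.59,0.0],[0,0,0],0],
  [[0,0.58,-0.07],[0,0,0],0],
  [[0,0.57,-0.14],[0,0,0],0],
])

```text
time: 32.65
ee_pos: [0.5895, 0.0727, 0.0516]
eef_rot: [0.725, 0.689, -0.002, -0.0]
ft_force: [-5.3, -3.0, 12.4]
width: 0.0172
grip_force: 25.0
```

Emit:
move_arm([
  [[0,0.55,-0.22],[0,0,0],0],
  [[0,0.51,-0.29],[0,0,0],0],
  [[0,0.47,-0.35],[0,0,0],0],
])

```text
time: 33.02
ee_pos: [0.604, 0.072, 0.0593]
eef_rot: [0.725, 0.689, -0.002, -0.001]
ft_force: [-3.5, -4.1, 1.6]
width: 0.0171
grip_force: 25.0
```

Emit:
move_arm([
  [[0,0.42,-0.41],[0,0,0],0],
  [[0,0.37,-0.46],[0,0,0],0],
  [[0,0.3,-0.51],[0,0,0],0],
])

```text
time: 33.4
ee_pos: [0.6168, 0.0729, 0.0746]
eef_rot: [0.724, 0.689, -0.0, 0.0]
ft_force: [0.3, -3.9, -1.7]
width: 0.017
grip_force: 25.0
```

Emit:
move_arm([
  [[0,0.23,-0.54],[0,0,0],0],
  [[0,0.16,-0.56],[0,0,0],0],
  [[0,0.09,-0.59],[0,0,0],0],
])

```text
time: 33.78
ee_pos: [0.6217, 0.073, 0.0919]
eef_rot: [0.724, 0.69, 0.0, 0.0]
ft_force: [1.4, -4.6, -2.2]
width: 0.017
grip_force: 25.0
```

Emit:
move_arm([
  [[0,0.0,-0.59],[0,0,0],0],
  [[0,-0.07,-0.58],[0,0,0],0],
  [[0,-0.14,-0.57],[0,0,0],0],
])

```text
time: 34.15
ee_pos: [0.6195, 0.0732, 0.1094]
eef_rot: [0.724, 0.69, 0.0, 0.0]
ft_force: [2.5, -4.3, -2.2]
width: 0.0171
grip_force: 25.0
```

```bash
cat > d4.txt <<'E'
.6108 .0711 .1244 3.4 3.6 -2.2
.5971 .0718 .1353 4.4 3 -1.9
.5803 .0726 .14 5.3 3.6 -3.2
.5634 .0734 .1382 7.1 3.5 -4
.5485 .0742 .1301 5.9 4.2 .7
.5369 .0746 .116 4 4 4.3
.5318 .0742 .0982 4.5 4.1 4.6
.5339 .074 .0807 4.2 3.6 5.2
.5428 .0753 .0653 3.3 -3.5 6.5
.5566 .0745 .0546 2.3 -4 9.5
.5732 .0736 .0499 -.7 -4.5 12.5
.5895 .0727 .0516 -5.3 -3 12.4
.604 .072 .0593 -3.5 -4.1 1.6
.6168 .0729 .0746 .3 -3.9 -1.7
.6217 .073 .0919 1.4 -4.6 -2.2
.6195 .0732 .1094 2.5 -4.3 -2.2
E
sed -i 's/ex+.04/ex-0/; s/5\]+.02/5]-0/' fit.py
for a in "d4.txt -1" "d.txt 1 d2.txt -1 d3.txt 1 d4.txt -1"; do python3 fit.py $a|grep -E "^3|^4|circle";done
python3 - <<'E'
from h import *
st()
s=cam("side");t=cam("top")
for c,b in((t,(345,140,410,200)),(s,(340,195,410,260))):
    P=band(c,b);print("band",len(P),P[:,1].mean(),np.polyfit(P[:,0],P[:,1],1).round(4))
E
```

```text
circle [  2.47223936 113.99438067  45.09847972]
3 p [ 3.34 -1.89  1.04] amp 2.16 rest handle angle 61.1 rms 0.27
4 p [ 3.4  -1.85  1.06 -0.01] amp 2.13 rest handle angle 60.2 rms 0.27
3 p [ 3.37 -1.89  1.13] amp 2.2 rest handle angle 59.2 rms 0.23
4 p [ 3.44 -1.83  1.15 -0.02] amp 2.16 rest handle angle 57.8 rms 0.23
3 p [ 3.38 -1.76  1.04] amp 2.05 rest handle angle 59.4 rms 0.28
4 p [ 3.37 -1.77  1.04  0.  ] amp 2.06 rest handle angle 59.6 rms 0.28
3 p [ 3.33 -1.89  1.  ] amp 2.14 rest handle angle 62.1 rms 0.29
4 p [ 3.37 -1.86  1.02 -0.01] amp 2.12 rest handle angle 61.3 rms 0.29
circle [  2.43109097 114.00385045  45.09831903]
3 p [ 3.33 -2.04  1.11] amp 2.33 rest handle angle 61.4 rms 0.41
4 p [ 3.39 -2.03  1.11 -0.01] amp 2.31 rest handle angle 61.2 rms 0.41
3 p [ 3.31 -2.05  1.23] amp 2.39 rest handle angle 59.1 rms 0.42
4 p [ 3.43 -2.01  1.23 -0.02] amp 2.36 rest handle angle 58.6 rms 0.41
3 p [ 3.34 -1.94  1.11] amp 2.24 rest handle angle 60.3 rms 0.41
4 p [ 3.36 -1.94  1.11 -0.01] amp 2.23 rest handle angle 60.2 rms 0.41
3 p [ 3.34 -2.04  1.06] amp 2.3 rest handle angle 62.7 rms 0.41
4 p [ 3.37 -2.04  1.06 -0.01] amp 2.29 rest handle angle 62.6 rms 0.41
t 34.15 grasp bed mm [ 45.19 115.87 128.41] F bed [ 2.7  -4.13 -2.19] w 17.1 grip 25.0
band 52 -0.006757379901364767 [-0.0001 -0.0068]
band 139 -0.009247358990069319 [ 0.075  -0.0077]
```

Emit:
move_arm([
  [[0,-0.15,-0.4],[0,0,0],0],
  [[0,-0.19,-0.39],[0,0,0],0],
  [[0,0,0],[0,0,0],0],
  [[-0.1,0,0],[0,0,0],0],
  [[-0.1,0,0],[0,0,0],0],
  [[-0.1,0,0],[0,0,0],0],
  [[-0.1,0,0],[0,0,0],0],
  [[0,0,0],[0,0,0],0],
  [[0,0,0],[0,0,0],0],
])

```text
time: 35.38
ee_pos: [0.6159, 0.0695, 0.1168]
eef_rot: [0.724, 0.69, 0.0, 0.0]
ft_force: [1.0, 3.0, 5.2]
width: 0.0172
grip_force: 25.0
```

```bash
cat > chk.py <<'E'
from h import *
_,_,g,f=st();print("theta",np.degrees(np.arctan2(g[0]-.00243,g[2]-.114)).round(1))
s=cam("side");t=cam("top")
for c,b in((t,(345,140,410,200)),(s,(340,195,410,260))):
    P=band(c,b);print("band",len(P),P[:,1].mean().round(4),np.polyfit(P[:,0],P[:,1],1).round(4))
E
python3 chk.py
```

```text
t 35.38 grasp bed mm [ 41.82 111.97 135.85] F bed [0.83 3.05 5.22] w 17.2 grip 25.0
theta 61.0
band 51 -0.0109 [-0.0117 -0.0111]
band 138 -0.0133 [ 0.0789 -0.0117]
```

Emit:
move_arm([
  [[0.1,0,0],[0,0,0],0],
  [[0.1,0,0],[0,0,0],0],
  [[0,0,0],[0,0,0],0],
  [[0,0,0],[0,0,0],0],
])

```text
time: 35.98
ee_pos: [0.616, 0.07, 0.1168]
eef_rot: [0.725, 0.689, -0.0, 0.001]
ft_force: [2.6, -4.4, 4.9]
width: 0.0171
grip_force: 25.0
```

```bash
python3 chk.py
```

```text
t 35.98 grasp bed mm [ 41.86 112.5  135.75] F bed [ 2.8  -4.27  4.92] w 17.1 grip 25.0
theta 61.1
band 51 -0.0103 [-0.0046 -0.0104]
band 139 -0.013 [ 0.0773 -0.0114]
```

Need about another +1.2 mm, then relax the strain.

Emit:
move_arm([
  [[0.06,0,0],[0,0,0],0],
  [[0.06,0,0],[0,0,0],0],
  [[0,0,0],[0,0,0],0],
  [[-0.04,0,0],[0,0,0],0],
  [[-0.04,0,0],[0,0,0],0],
  [[0,0,0],[0,0,0],0],
  [[0,0,0],[0,0,0],0],
])

```text
time: 36.95
ee_pos: [0.616, 0.0715, 0.1168]
eef_rot: [0.724, 0.69, 0.0, 0.0]
ft_force: [3.6, -3.3, 3.9]
width: 0.0173
grip_force: 25.0
```

```bash
python3 chk.py
```

```text
t 36.95 grasp bed mm [ 41.81 114.07 135.79] F bed [ 3.75 -3.14  3.88] w 17.3 grip 25.0
theta 61.0
band 50 -0.0088 [-0.0205 -0.0093]
band 136 -0.0114 [ 0.0508 -0.0104]
```

Emit:
move_arm([
  [[-0.03,0,0],[0,0,0],0],
  [[-0.03,0,0],[0,0,0],0],
  [[0,0,0],[0,0,0],0],
  [[0,0,0],[0,0,0],0],
  [[0,0,0],[0,0,0],0],
  [[0,0,0],[0,0,0],0],
  [[0,0,0],[0,0,0],0],
  [[0,0,0],[0,0,0],0],
])

```text
time: 38.05
ee_pos: [0.616, 0.0715, 0.1168]
eef_rot: [0.724, 0.69, 0.0, -0.0]
ft_force: [4.7, -1.2, 3.4]
width: 0.017
grip_force: 25.0
```

```bash
python3 chk.py; python3 - <<'E'
from h import *
s=cam("side");t=cam("top")
a=cv2.resize(t["image"][135:205,340:420],None,fx=5,fy=5,interpolation=cv2.INTER_CUBIC)
b=cv2.resize(s["image"][180:250,335:415],None,fx=5,fy=5,interpolation=cv2.INTER_CUBIC)
cv2.imwrite("pics/fin.png",np.hstack([a,b]))
E
```

```text
t 38.05 grasp bed mm [ 41.79 113.97 135.78] F bed [ 4.78 -0.98  3.42] w 17.0 grip 25.0
theta 61.0
band 50 -0.0088 [-0.0205 -0.0093]
band 137 -0.0114 [ 0.0565 -0.0103]
```

View pics/fin.png

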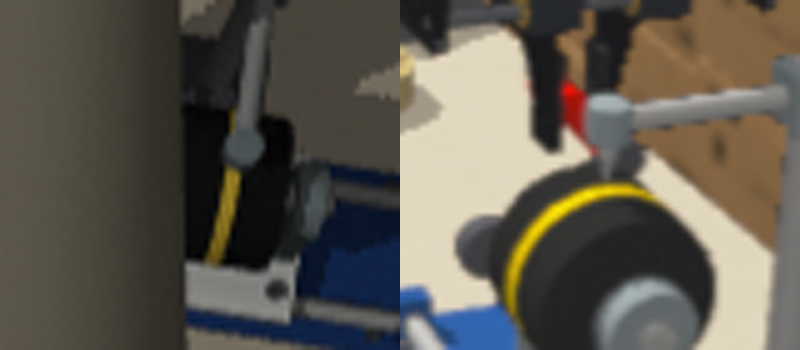

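The last view shows the knob straight over the band at about (388.5,164) in the top camera. In the side camera the needle tip sits just above the band at about (376,215), and the gripper holds the handle still. Handing in.

```bash
python3 -c "
from bench import r
print(r.close_job())"
```

```text
the job is handed in; nothing more can be done
None
```

I handed the job in at about 38 s, with the yellow band within about 1 mm of the needle tip by camera and the gripper still holding the handle, no pass or fail shown yet; the felt heavy side is straight down (handle at about 61°, good to roughly ±4°). The carriage crept up to about 3 mm while I was turning the roller and I pushed it back before finishing, and I let go of the handle once mid-job to zero the force reading.

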